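Open the label printer for a wide roll

TASK

The label printer on the packing bench has to take the wide roll standing beside it. Put a fingertip under the lip at the front of its cover and flip the cover up and back past its balance point, until it lies back against its stop and stays open by itself; then, with the fingertip, push the sliding roll guide inside the printer all the way out to its stop. Only push: do not pinch, force or fling anything, and do not shift or pick up the things standing around the printer.

Things in the scene. Friction and masses are not known exactly. Their poses are not given: they have to be found in the camera images.
- printer: Desktop label printer, fixed: dark lower body 210 deep (x) x 190 wide (y) x 95 mm high, light grey cover on top. Origin: centre of its underside, on the bench; x from its front (robot side) to its back, y to the left seen from the front. Front face upright at x = -105 mm. Inside, an open well x -67 to +83, floor at z = 32 mm; before it a block with a black roller, up to z = 97 mm.
- cover (a joint): Cover angle, rad: 0 shut, 1.85 open against its stop, leaning back. Its front edge swings up and back about a level axis along the printer's y. About 0.35 kg, no latch or spring, lightly damped: it falls shut below about 1.3 rad, falls open and stays beyond. No more than 30 N on any part of the printer.
- cover_hinge (a point): Middle of the cover's hinge axis: 100 mm behind and 98 mm above the printer's origin. The cover is a hollow shell 190 mm wide with a smoked window; shut, it reaches 203 mm forward of the hinge and from z = 98 up to 158 mm.
- cover_lip (a point): Middle of the lower front edge of the finger lip, a level tongue 110 mm wide (y), 5 mm thick, at the cover's front rim. Shut, it lies 123 mm before and 98 mm above the printer's origin; the tongue overhangs the printer's front face by 18 mm, free below. It turns with the cover, 223 mm from the hinge axis, its underside in one plane with that axis.
- guide (a joint): How far out the sliding roll guide is, in m: 0 = narrow, 0.052 = at its outer stop (towards the printer's -y, its right side seen from the front). It slides along the printer's y with about 1.5 N of friction and stays where it is left. The gap between the two guide plates is 54 mm plus this value.
- guide_top (a point): Sliding roll guide, an off-white upright plate 50 (x) x 5 mm (y): middle of its top edge, on the face looking to the printer's +y. In the printer: x = 10, z = 135 mm, y = minus the joint value. A like plate is fixed opposite, inner face at y = 54 mm. Hubs 22 mm across stand 7 mm into the gap at z = 80; above z = 91 the gap is clear.
- label_roll: Loose roll of white labels, 68 mm across, 102 mm high, standing on end beside the printer. Origin: centre of its underside. Leave it alone.
- carton: Loose brown carton 100 x 130 x 62 mm beside the printer. Origin: centre of its underside. Leave it alone.
- tape_roll: Loose roll of brown packing tape 92 mm across, 48 mm high, lying flat beside the printer. Origin: centre of its underside. Leave it alone.

How it is judged:
By the outcome, as a careful person would: the job done as asked, in the order asked, and still so for the second after the job is handed in, with the robot touching nothing.
It also fails if it takes over 58 s, if anything falls off the work surface, if the arm or the gripper's body presses on something with over 40 N, if the wrist force passes 120 N, or if a joint passes its speed limit or range.

ROBOT

A 6-joint arm with a two-finger parallel gripper is mounted at the origin on the work surface. World frame = base frame: x ahead of the robot, y to its left, z up, the work surface at z = 0. Lengths are in m, angles in degrees, forces in N, time in s.
With the tool pointing down it reaches from about 0.35 to 0.875 m from the base axis. Payload 4.2 kg.
Tool frame: the origin (TCP) lies between the finger pads; the fingertips stand 8 mm ahead of it and the grasp point (between the pads) lies 11 mm behind it (tip_reach is the distance from the TCP to the fingertips, in m); y points along the fingers, x is the direction in which the jaws open and shut, and the axes are right-handed (so a half turn about y gives the same grasp; the last joint's range is limited). The gripper opens to 87 mm and grips with 3 to 60 N. Pads are 19 mm wide; open, the fingers measure 117 mm over their backs; the gripper's body (75 mm by 190 mm) begins 51 mm behind the grasp point.
Start: joints at [-49.584, 22.042, 0.453, 0, -68.411, -14.817], TCP at [0.27, -0.564, 0.231] pointing down, gripper open.
Joint ranges: [-179.83, 179.83], [-69.29, 118.12], [-61.27, 80.66], [-181.25, 117.63], [-171.15, -9.14], [-177.46, 177.46]. Speed limits (degrees/s): [159.86, 159.86, 180, 180, 180, 180].

INTERFACE

Orientations are given as [roll, pitch, yaw] about the fixed x, y, z axes, in that order (R = Rz(yaw) Ry(pitch) Rx(roll)).
In Python, from rig import * gives the robot as it stands.
- The arm moves only by the tool play_rows, never from a script. Its argument "series" is a list of rows, each an object of numbers: "claw": the finger opening in mm, from 0 to 87; "tx", "ty", "tz": the shift along the world's x, y, z in mm; "rx", "ry", "rz": the turn, a rotation vector about the world's x, y, z in degrees. In form: [{"claw": .., "tx": .., "ty": .., "tz": .., "rx": .., "ry": .., "rz": ..}, ...]. A call has 1 to 8 rows; each row is the pose to reach, as a shift and turn from the pose measured when the call began; what a row does not reach only later rows make up. A row lasts 1/8 s, in which the tool goes at most 62.5 mm and 10.7 degrees, less where a joint would pass 70% of its speed; a pose out of reach is approached as far as the arm can. A call with a gripper value outside its range is refused whole. The fingers move at their own pace and stop on an object; "force" is the grip in N (left out, the last holds). Time passes only in rows, so rows that repeat a pose let the fingers close. It gives the time, the measured TCP pose, the force and the opening at its end, in the units of the state.
- read_state(): the state, without advancing time (a new reading comes with each control period).
- get_image(name): name is "scene" or "top" or "wrist"; returns a dict with "color" (420x560x3 uint8, red, green, blue), "fov_y" (degrees; the focal length in pixels is half the picture's height over the tangent of half this angle, whatever the lens; pixels are square), "cx", "cy" (the principal point, pixels), "k1" (the pictures are not rectified: a ray, as slopes to the right and down, at radius r is drawn at 1 + k1 r^2 times it, then the intrinsics apply), "rvec" (rotation vector, rad) and "tvec" (3), from world to camera coordinates, as OpenCV has them. Camera axes: x right, y down, z forward; pixel columns grow to the right and rows downward; lengths in m; the calibration is good to about 2 mm. A picture is of the moment at which its call begins. There is no depth.
- finish_job(): hands the job in, once; it reports no verdict.
Trained networks look in the newest picture that a camera, given by its name, has taken for a name from the list of things; names that differ only in an ending like _2 or _b are one class to them, and where a whole thing is asked for, a point or a joint stands for the part that bears it (a point fixed in the world has none). Each returns a list of dicts, best first, with "conf" (0 to 1); they miss things now and then, are a little off and sometimes report something else, mostly with a low value. They report only what shows in the picture. A call takes as long as a camera call.
- cut_out(camera, label): "mask" (420x560 bool, what is visible of it) and "rect" ([left, top, right, bottom] as shares, 0 to 1, of the picture: columns of its width, rows of its height, round what is visible of it).
- tip_of(camera, label): "centre" ([column, row] as shares, 0 to 1, of the picture: columns of its width, rows of its height: a listed point, or the origin of a listed thing).
The state is a dict: "t": time; "joint_positions": joint angles; "qvel": joint speeds; "joint_efforts": joint torques, N m; "eef_pos": TCP position; "tool_rot": TCP orientation; "force": force on the tool from outside, world axes, zero at the start; "moment": the same for the moment, N m; "finger_gap": finger opening in m.
Only numpy, scipy, OpenCV 4.12 (cv2) and the standard library are available. Lean on these libraries where they do the work, as an engineer would, in place of code of your own. Each camera call takes 0.05 s, during which the arm holds its last target.

## Working session

There is one attempt and no reset: what is moved stays moved. The work goes in short steps, Python scripts to look and compute and a tool call to move; the robot and the scene stay as the last step left them, time stands still between calls to the robot, and variables do not carry over. Pictures are saved under pics/ and viewed, and the job is handed in when it is done.

Besides the shell and the picture viewer there is one more tool, called by a JSON object that holds its "api" and its "payload", one argument or row to a line. play_rows: Moves the arm, as the interface text tells. Its arguments: {"type":"object","properties":{"series":{"type":"array","items":{"type":"object","properties":{"claw":{"type":"number"},"tx":{"type":"number"},"ty":{"type":"number"},"tz":{"type":"number"},"rx":{"type":"number"},"ry":{"type":"number"},"rz":{"type":"number"}}}},"force":{"type":"number"}},"required":["series"]}

```bash
mkdir -p pics; ls; cat > h.py <<'E'
from rig import *
import numpy as np, cv2
def save(n,name):
    im=get_image(n); cv2.imwrite('pics/'+name,im['color'][:,:,::-1]); return im
E
python3 - <<'E'
from h import *
print(read_state())
for n in ['scene','top','wrist']:
    im=save(n,n+'0.png'); print(n,{k:v for k,v in im.items() if k!='color'})
    for l in ['printer','cover','cover_hinge','cover_lip','guide_top','label_roll','carton','tape_roll']:
        r=tip_of(n,l); print(l,[(np.round(np.array(a['centre'])*[560,420],1),round(a['conf'],2)) for a in r[:2]]) if l!='cover' else 0
E
```

```text
pics
{'t': 0.0, 'joint_positions': array([-4.95846133e+01,  2.20899589e+01,  3.79691237e-01, -2.85875055e-02,
       -6.84125682e+01, -1.48156393e+01]), 'qvel': array([-0.08860602,  0.0245501 ,  0.00232469,  0.03323481,  0.12180046,
        0.05963584]), 'joint_efforts': array([ 6.47096622e-04, -3.90670502e+01,  1.87408501e+01,  4.22000572e+00,
        1.09339622e-02, -1.69898244e-04]), 'eef_pos': array([ 0.26979927, -0.56310857,  0.22946849]), 'tool_rot': array([-89.99426575,  -0.12554595, 115.58919475]), 'force': array([-0.33424371, -0.07340616, -0.58572278]), 'moment': array([-0.02888317, -0.00048385,  0.02121489]), 'finger_gap': 0.0869556832041894}
scene {'fov_y': 52.10406903572443, 'cx': 281.20554121863995, 'cy': 214.6270262021027, 'k1': -0.027831724034693164, 'rvec': array([ 2.44423887,  1.45119336, -0.25502329]), 'tvec': array([-0.2707182 , -0.44093821,  1.1106637 ])}
printer [(array([354.3, 182. ]), 0.69)]Traceback (most recent call last):
  File "<stdin>", line 6, in <module>
ValueError: it knows: carton, cover_hinge, cover_lip, guide_top, label_roll, printer, tape_roll
```

```bash
python3 - <<'E'
from h import *
for n in ['scene','top','wrist']:
    im=save(n,n+'0.png'); print(n,{k:v for k,v in im.items() if k!='color'})
    for l in ['printer','cover_hinge','cover_lip','guide_top','label_roll','carton','tape_roll']:
        r=tip_of(n,l); print(l,[(np.round(np.array(a['centre'])*[560,420],1),round(a['conf'],2)) for a in r[:2]])
E
```

```text
scene {'fov_y': 52.10406903572443, 'cx': 281.20554121863995, 'cy': 214.6270262021027, 'k1': -0.027831724034693164, 'rvec': array([ 2.44423887,  1.45119336, -0.25502329]), 'tvec': array([-0.2707182 , -0.44093821,  1.1106637 ])}
printer []
cover_hinge [(array([307.7, 263.9]), 0.58)]
cover_lip [(array([240.6, 183.3]), 0.67)]
guide_top [(array([190.1, 285.6]), 0.47)]
label_roll [(array([188.6, 284.8]), 0.66)]
carton [(array([359.5, 184. ]), 0.58)]
tape_roll [(array([148.9, 245.4]), 0.96)]
top {'fov_y': 52.44588561246566, 'cx': 275.9742540207917, 'cy': 208.37008913773758, 'k1': -0.05696613318937886, 'rvec': array([ 2.13478906, -2.14510036,  0.16708409]), 'tvec': array([-0.00553211,  0.57873698,  0.91708255])}
printer []
cover_hinge []
cover_lip [(array([288.5, 260.5]), 0.71)]
guide_top []
label_roll [(array([373.4, 204.5]), 0.58)]
carton [(array([187.2, 222. ]), 0.95)]
tape_roll [(array([389.9, 261.5]), 0.85)]
wrist {'fov_y': 60.05790742048761, 'cx': 278.1709695867592, 'cy': 205.53621988763405, 'k1': -0.04667494885495569, 'rvec': array([-1.58451607, -2.51535946, -0.35420577]), 'tvec': array([ 0.62466027, -0.03311269,  0.39156703])}
printer []
cover_hinge []
cover_lip []
guide_top []
label_roll []
carton []
tape_roll []
```

View pics/scene0.png

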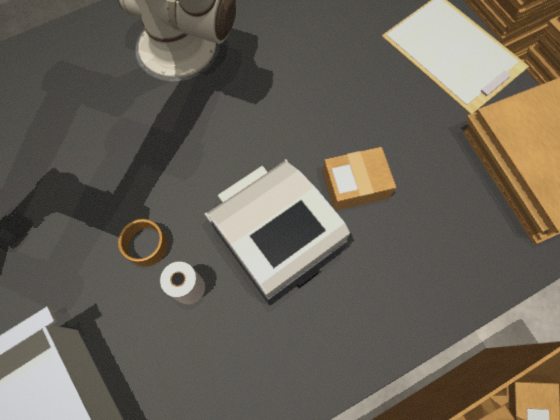

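View pics/top0.png

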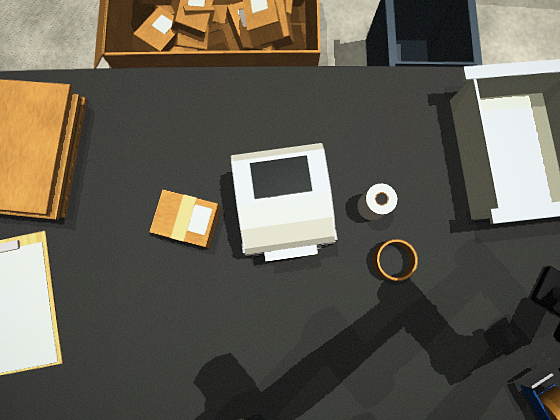

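View pics/wrist0.png

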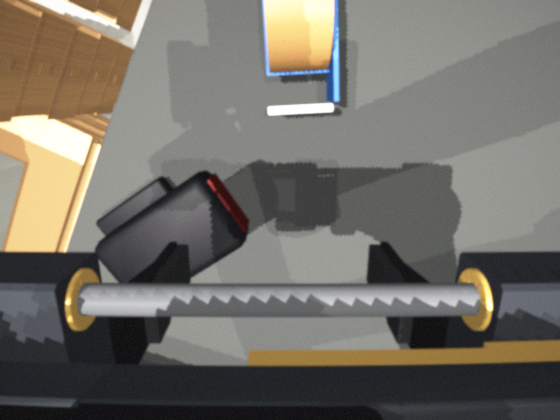

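The scene view shows the printer centred near (280,230), with the lip at (243,184). In the top view the lip is at (290,256), the carton is on the printer's left, and the labels and tape are on its right. Next I'll zoom in to fit the printer's pose.

```bash
python3 - <<'E'
import cv2
a=cv2.imread('pics/top0.png')[130:270,220:350]; cv2.imwrite('pics/tz.png',cv2.resize(a,None,fx=4.2,fy=4.2,interpolation=cv2.INTER_CUBIC))
a=cv2.imread('pics/scene0.png')[150:305,195:360]; cv2.imwrite('pics/sz.png',cv2.resize(a,None,fx=3.8,fy=3.8,interpolation=cv2.INTER_CUBIC))
E
```

```text
(no output)
```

View pics/tz.png

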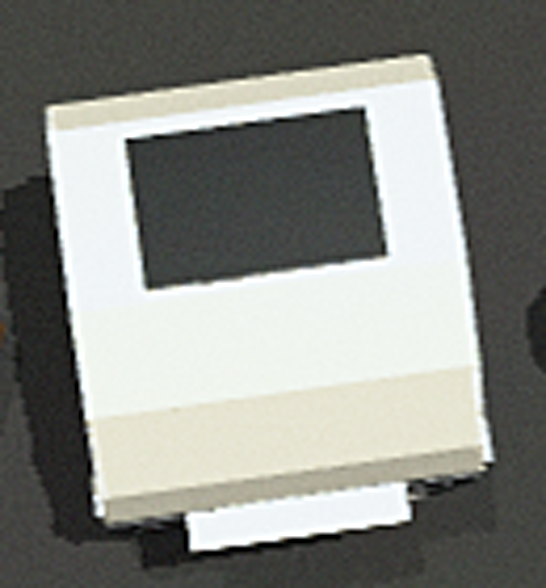

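View pics/sz.png

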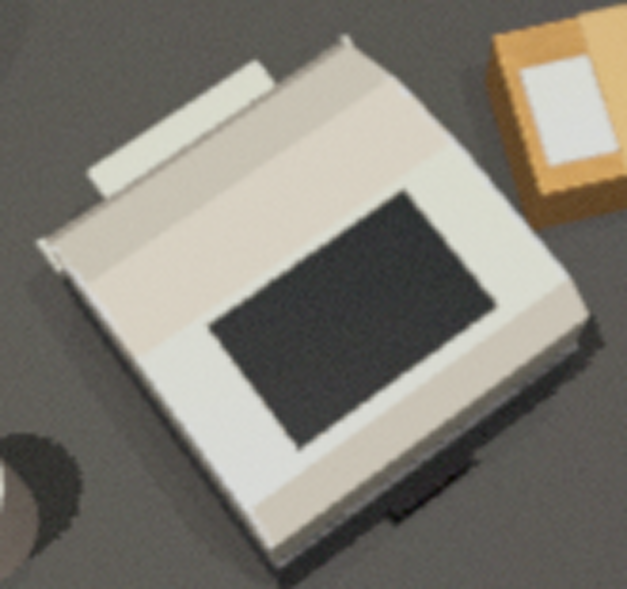

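```bash
cat >> h.py <<'E'
CAM={'scene':dict(fov_y=52.10406903572443,cx=281.20554121863995,cy=214.6270262021027,k1=-0.027831724034693164,rvec=np.array([2.44423887,1.45119336,-0.25502329]),tvec=np.array([-0.2707182,-0.44093821,1.1106637])),
'top':dict(fov_y=52.44588561246566,cx=275.9742540207917,cy=208.37008913773758,k1=-0.05696613318937886,rvec=np.array([2.13478906,-2.14510036,0.16708409]),tvec=np.array([-0.00553211,0.57873698,0.91708255]))}
def proj(P,c):
    f=210/np.tan(np.radians(c['fov_y']/2)); K=np.array([[f,0,c['cx']],[0,f,c['cy']],[0,0,1]])
    return cv2.projectPoints(np.atleast_2d(P).astype(float),c['rvec'],c['tvec'],K,np.array([c['k1'],0,0,0,0]))[0][:,0]
def p2w(P,pose):
    x,y,a=pose; P=np.atleast_2d(P); c,s=np.cos(a),np.sin(a)
    return np.c_[x+c*P[:,0]-s*P[:,1],y+s*P[:,0]+c*P[:,1],P[:,2]]
E
python3 - <<'E'
from h import *
from scipy.optimize import least_squares
M=np.array([[-.123,.055,.103],[-.123,-.055,.103],[-.103,-.095,.098],[-.103,.095,.098]])
O={'top':np.array([[265.7,260.5],[317.9,252.8],[336.7,240.2],[243.8,253.1]]),'scene':np.array([[262.9,166.3],[218.2,196.3],[205.5,213.7],[286.1,160]])}
for n,c in CAM.items():
    print(n, -cv2.Rodrigues(c['rvec'])[0].T@c['tvec'])
for S in (['top'],['scene'],['top','scene']):
    f=lambda p: np.concatenate([(proj(p2w(M,p),CAM[n])-O[n]).ravel() for n in S])
    r=least_squares(f,[.6,0,0]); print(S,r.x,np.degrees(r.x[2]),np.round(r.fun,1))
p=r.x
print('lip',p2w([-.123,0,.098],p)); 
def ray(n,px,z):
    g=lambda q: (proj([q[0],q[1],z],CAM[n])-px).ravel()
    return least_squares(g,[.6,0]).x
print('label',ray('top',[373.4,204.5],0),'labeltop',ray('top',[381,199],.102),'tape',ray('top',[389.9,261.5],0),'carton',ray('top',[187,222],0))
E
```

```text
scene [ 0.82103216 -0.13265152  0.8997769 ]
top [ 0.42900034 -0.00829698  0.99594044]
['top'] [ 0.59008596 -0.02442171  0.13431762] 7.6958327238943 [-0.  -0.5 -0.  -0.1 -1.8  0.5  1.8  0.2]
['scene'] [ 0.58906907 -0.02187639  0.13643089] 7.816914162492679 [-0.1 -1.3 -0.  -1.7  1.8  0.5 -1.8  2.7]
['top', 'scene'] [ 0.58963321 -0.02316593  0.13502377] 7.736292127087344 [-0.6 -0.2 -0.6  0.1 -2.3  0.7  1.2  0.4 -0.4 -0.8 -0.4 -1.3  1.4  0.9
 -2.1  3.2]
lip [[ 0.46775274 -0.03972344  0.098     ]]
label [ 0.59401109 -0.23973946] labeltop [ 0.58894965 -0.23286365] tape [ 0.45921028 -0.27319768] carton [0.5543058  0.20174657]
```

```bash
cat >> h.py <<'E'
from scipy.spatial.transform import Rotation as Ro
POSE=(0.5895,-0.0235,np.radians(7.73))
def Rt(down,yaw=97.73):
    # down: degrees below horizontal; jaw axis yaw; tool y axis=pointing
    b=np.radians(yaw); x=np.array([np.cos(b),np.sin(b),0]); f=np.array([np.sin(b),-np.cos(b),0])
    d=np.radians(down); y=np.cos(d)*f+np.array([0,0,-np.sin(d)]); z=np.cross(x,y)
    return np.c_[x,y,z]
def st():
    s=read_state(); R=Ro.from_euler('xyz',s['tool_rot'],degrees=True).as_matrix(); return s,np.array(s['eef_pos']),R
def delta(pos,R):
    s,p,Rc=st(); 
    return np.round((np.array(pos)-p)*1000,1), np.round(Ro.from_matrix(R@Rc.T).as_rotvec(degrees=True),1)
def log():
    s,p,R=st(); open('log.txt','a').write(repr((s['joint_positions'].tolist(),p.tolist(),R.tolist()))+'\n')
    print('t',round(s['t'],2),'q',np.round(s['joint_positions'],1),'p',np.round(p,4),'axis',np.round(R[:,1],3),'jaw',np.round(R[:,0],3),'F',np.round(s['force'],1),'gap',round(s['finger_gap'],4))
E
python3 - <<'E'
from h import *
log()
for d in (90,70,45): print(d,delta([.35,-.06,.28],Rt(d)))
E
```

```text
t 1.3 q [-49.6  22.    0.5  -0.  -68.4 -14.8] p [ 0.27   -0.5636  0.2305] axis [ 0.  0. -1.] jaw [-0.432  0.902  0.   ] F [-1.3 -0.6  1. ] gap 0.0873
90 (array([ 80. , 503.6,  49.5]), array([ -0. ,   0. , -17.9]))
70 (array([ 80. , 503.6,  49.5]), array([  5.8, -19.2, -17.7]))
45 (array([ 80. , 503.6,  49.5]), array([ 13. , -43.3, -16.9]))
```

{"api": "play_rows", "payload": {
  "series": [
    {"claw":0,"tx":10,"ty":62,"tz":20,"rx":0,"ry":0,"rz":-3},
    {"claw":0,"tx":20,"ty":124,"tz":40,"rx":0,"ry":0,"rz":-6},
    {"claw":0,"tx":30,"ty":186,"tz":50,"rx":0,"ry":0,"rz":-9},
    {"claw":0,"tx":40,"ty":248,"tz":50,"rx":0,"ry":0,"rz":-12},
    {"claw":0,"tx":50,"ty":310,"tz":50,"rx":0,"ry":0,"rz":-15},
    {"claw":0,"tx":60,"ty":372,"tz":50,"rx":2,"ry":-6,"rz":-18},
    {"claw":0,"tx":70,"ty":434,"tz":50,"rx":4,"ry":-12,"rz":-18},
    {"claw":0,"tx":80,"ty":495,"tz":50,"rx":6,"ry":-19,"rz":-18}
  ]
}}

```text
t: 2.3
eef_pos: [0.3489, -0.0807, 0.2819]
tool_rot: [-109.6, -0.3, 97.3]
force: [0.6, 0.9, 0.6]
finger_gap: 0.0151
```

```bash
python3 - <<'E'
from h import *
log()
for d in (70,45): print(d,delta([.35,-.06,.28],Rt(d)))
E
```

```text
t 2.3 q [  15.9  -19.3  -38.6    3.3  -51.3 -100.2] p [ 0.3489 -0.0807  0.2819] axis [ 0.332  0.048 -0.942] jaw [-0.128  0.992  0.005] F [0.6 0.9 0.6] gap 0.0151
70 (array([ 1.1, 20.7, -1.9]), array([-0.2, -0.4,  0.4]))
45 (array([ 1.1, 20.7, -1.9]), array([  3. , -25.2,   0.3]))
```

{"api": "play_rows", "payload": {
  "series": [
    {"claw":0,"tx":0,"ty":10,"tz":0,"rx":0,"ry":-5,"rz":0},
    {"claw":0,"tx":0,"ty":20,"tz":0,"rx":1,"ry":-10,"rz":0},
    {"claw":0,"tx":0,"ty":20,"tz":0,"rx":2,"ry":-17,"rz":0},
    {"claw":0,"tx":0,"ty":20,"tz":0,"rx":3,"ry":-25,"rz":0}
  ]
}}

```text
t: 2.8
eef_pos: [0.3514, -0.0646, 0.289]
tool_rot: [-134.8, -0.5, 97.8]
force: [-16.3, 11.6, -63.9]
finger_gap: 0.0005
```

```bash
python3 - <<'E'
from h import *
log()
for d in (45,30): print(d,delta([.35,-.06,.28],Rt(d)))
E
```

```text
t 2.8 q [  21.5  -33.1  -61.3   28.   -20.  -126.7] p [ 0.3514 -0.0646  0.289 ] axis [ 0.697  0.102 -0.71 ] jaw [-0.136  0.991  0.009] F [-16.3  11.6 -63.9] gap 0.0005
45 (array([-1.4,  4.6, -9. ]), array([-0.5, -0.3, -0.1]))
30 (array([-1.4,  4.6, -9. ]), array([  1.6, -15.1,  -0.2]))
```

```bash
python3 - <<'E'
from h import *
save('scene','s2.png');log()
E
```

```text
t 2.85 q [  21.2  -33.3  -61.1   28.3  -19.6 -126.8] p [ 0.3535 -0.0645  0.2945] axis [ 0.707  0.104 -0.7  ] jaw [-0.136  0.991  0.009] F [1.1 2.4 8.7] gap 0.0004
```

View pics/s2.png

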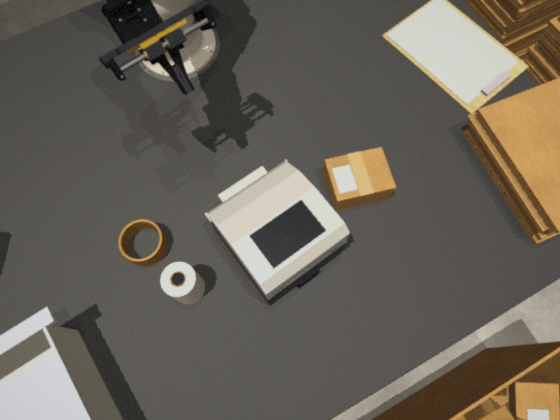

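```bash
cat > kin.py <<'E'
from h import *
from scipy.optimize import least_squares
def ax(v,d): return Ro.from_rotvec(np.array(v)*d,degrees=True).as_matrix()
X,Y,Z=np.eye(3)
def fk(q,k,s4=1,s6=1,j6=0):
    a,off,h,L1,lx,lz,D=k
    R1=ax(Z,q[0]); R2=R1@ax(Y,q[1]); R3=R2@ax(Y,-q[2]); R4=R3@ax(X,s4*q[3]); R5=R4@ax(Y,-q[4])
    p=R1@[a,off,h]+R2@[0,0,L1]+R3@[lx,0,lz]+R5@[D,0,0]
    R6=R5@ax(X,s6*q[5])
    return p,R6
E
python3 - <<'E'
from kin import *
D=[eval(l) for l in open('log.txt')]
for s4 in(1,-1):
    f=lambda k: np.concatenate([fk(q,k,s4)[0]-np.array(p) for q,p,R in D]+[0.001*(np.array(k)-[0,-.16,.3,.35,.35,0,.2])])
    r=least_squares(f,[0,-.16,.3,.35,.35,0,.2]); print(s4,np.round(r.x,3),np.round(r.fun*1000,1)[:3*len(D)])
    for q,p,R in D:
        R=np.array(R); _,R6=fk(q,r.x,s4); print(np.round(R6[:,0]-R[:,1],3)) 
        for s6 in (1,-1): print(s6,np.round(fk(q,r.x,s4,s6)[1].T@R,2).tolist())
E
```

```text
1 [ 0.887 -0.181 -0.468  0.407 -0.552  0.21   0.043] [-17.  -13.5  34.6   3.   -6.  -25.2  -2.4  14.7  -0.4  -8.3  11.5  -9.1]
[-0. -0. -0.]
1 [[-0.0, 1.0, 0.0], [0.49, 0.0, -0.87], [-0.87, 0.0, -0.49]]
-1 [[-0.0, 1.0, 0.0], [0.0, 0.0, -1.0], [-1.0, -0.0, -0.0]]
[-0.025  0.087 -0.   ]
1 [[0.09, 1.0, 0.01], [-0.28, 0.01, 0.96], [0.96, -0.09, 0.28]]
-1 [[0.09, 1.0, 0.01], [-0.07, 0.02, -1.0], [-0.99, 0.09, 0.07]]
[-0.118  0.299  0.   ]
1 [[0.31, 0.95, 0.06], [-0.34, 0.06, 0.94], [0.89, -0.31, 0.34]]
-1 [[0.31, 0.95, 0.06], [-0.75, 0.28, -0.59], [-0.58, 0.14, 0.8]]
[-0.116  0.297  0.   ]
1 [[0.31, 0.95, 0.05], [-0.33, 0.05, 0.94], [0.89, -0.31, 0.33]]
-1 [[0.31, 0.95, 0.05], [-0.76, 0.28, -0.58], [-0.57, 0.14, 0.81]]
-1 [ 0.489 -0.153 -0.03   0.536 -0.1    0.019  0.274] [  5.3   5.   17.3  -1.7   8.  -12.6   3.6  -6.6  -0.1   1.9  -7.8  -4.6]
[-0. -0. -0.]
1 [[-0.0, 1.0, 0.0], [0.49, 0.0, -0.87], [-0.87, -0.0, -0.49]]
-1 [[-0.0, 1.0, 0.0], [-0.0, 0.0, -1.0], [-1.0, -0.0, 0.0]]
[ 0.  0. -0.]
1 [[0.0, 1.0, 0.0], [-0.35, -0.0, 0.94], [0.94, -0.0, 0.35]]
-1 [[0.0, 1.0, 0.0], [-0.0, 0.0, -1.0], [-1.0, 0.0, 0.0]]
[ 0. -0.  0.]
1 [[-0.0, 1.0, -0.0], [-0.96, -0.0, 0.29], [0.29, 0.0, 0.96]]
-1 [[-0.0, 1.0, -0.0], [-0.0, 0.0, -1.0], [-1.0, -0.0, 0.0]]
[0. 0. 0.]
1 [[0.0, 1.0, -0.0], [-0.96, 0.0, 0.28], [0.28, 0.0, 0.96]]
-1 [[0.0, 1.0, -0.0], [0.0, -0.0, -1.0], [-1.0, 0.0, -0.0]]
```

{"api": "play_rows", "payload": {
  "series": [
    {"claw":0,"tx":-10,"ty":0,"tz":20,"rx":0,"ry":6,"rz":0},
    {"claw":0,"tx":-10,"ty":0,"tz":50,"rx":0,"ry":6,"rz":0},
    {"claw":0,"tx":0,"ty":0,"tz":80,"rx":0,"ry":0,"rz":0},
    {"claw":0,"tx":0,"ty":0,"tz":100,"rx":0,"ry":0,"rz":0}
  ]
}}

```text
t: 3.35
eef_pos: [0.3523, -0.0651, 0.3935]
tool_rot: [-135.4, -0.5, 97.8]
force: [0.4, -0.8, -1.3]
finger_gap: 0.0003
```

```bash
python3 - <<'E'
from h import *
log()
E
```

```text
t 3.35 q [  26.7  -37.2  -45.9   20.8  -39.3 -120.2] p [ 0.3523 -0.0651  0.3935] axis [ 0.705  0.103 -0.702] jaw [-0.136  0.991  0.008] F [ 0.4 -0.8 -1.3] gap 0.0003
```

{"api": "play_rows", "payload": {
  "series": [
    {"claw":0,"tx":20,"ty":-40,"tz":0,"rx":0,"ry":-8,"rz":0},
    {"claw":0,"tx":40,"ty":-80,"tz":0,"rx":0,"ry":-16,"rz":5},
    {"claw":0,"tx":50,"ty":-120,"tz":0,"rx":0,"ry":-24,"rz":10},
    {"claw":0,"tx":50,"ty":-120,"tz":0,"rx":0,"ry":-24,"rz":10}
  ]
}}

```text
t: 3.85
eef_pos: [0.3526, -0.1421, 0.3562]
tool_rot: [-136.8, -1.2, 98.8]
force: [-1.1, -0.0, -0.7]
finger_gap: 0.0005
```

```bash
python3 - <<'E'
from kin import *
log()
D=[eval(l) for l in open('log.txt')]
def fk(q,k):
    a,off,h,L1x,L1,lx,lz,D,dy,w=k
    R1=ax(Z,q[0]); R2=R1@ax(Y,q[1]); R3=R2@ax(Y,-q[2]); R4=R3@ax(X,-q[3]); R5=R4@ax(Y,-q[4])
    return R1@[a,off,h]+R2@[L1x,0,L1]+R3@[lx,0,lz]+R4@[0,dy,0]+R5@[D,0,w]
k0=np.array([0,-.16,.3,0,.35,.35,0,.2,0,0])
f=lambda k: np.concatenate([fk(q,k)-np.array(p) for q,p,R in D]+[0.003*(np.array(k)-k0)])
r=least_squares(f,k0); print(np.round(r.x,3),np.round(r.fun*1000,1)[:3*len(D)])
E
```

```text
t 3.85 q [-12.7 -24.9 -31.1 -24.9 -42.  -56.7] p [ 0.3526 -0.1421  0.3562] axis [ 0.718  0.127 -0.684] jaw [-0.153  0.988  0.022] F [-1.1 -0.  -0.7] gap 0.0005
[ 0.    -0.     0.161  0.     0.565  0.422 -0.     0.298 -0.16  -0.   ] [-0.  0. -0.  0.  0.  0. -0. -0.  0. -0. -0.  0.  0.  0. -0.  0. -0.  0.]
```

```bash
cat > kin.py <<'E'
from h import *
from scipy.optimize import least_squares
def ax(v,d): return Ro.from_rotvec(np.array(v)*d,degrees=True).as_matrix()
X,Y,Z=np.eye(3)
C=np.array([[0,1,0],[0,0,-1],[-1,0,0.]])
LO=np.array([-179.83,-69.29,-61.27,-181.25,-171.15,-177.46]);HI=np.array([179.83,118.12,80.66,117.63,-9.14,177.46])
def fk(q,full=False):
    R1=ax(Z,q[0]); R2=R1@ax(Y,q[1]); R3=R2@ax(Y,-q[2]); R4=R3@ax(X,-q[3]); R5=R4@ax(Y,-q[4]); R6=R5@ax(X,-q[5])
    e=np.array([0,0,.161])+R2@[0,0,.565]; w0=e+R3@[.422,0,0]; w=w0+R4@[0,-.16,0]; p=w+R5@[.298,0,0]
    if full: return e,w0,w,p
    return p,R6@C
def ik(p,R,q0):
    f=lambda q: np.r_[(fk(q)[0]-p)*5,Ro.from_matrix(R@fk(q)[1].T).as_rotvec()]
    q0=np.clip(q0,LO+.1,HI-.1)
    r=least_squares(f,q0,bounds=(LO,HI),x_scale=50.); return r.x,np.abs(r.fun).max()
E
cat > s.py <<'E'
from kin import *
rng=np.random.default_rng(0)
print(fk([-12.7,-24.9,-31.1,-24.9,-42,-56.7]))
lip=p2w([-.123,0,.088],POSE)[0]
for roll in (0,180):
  for down in (0,20,35,50):
    for yaw in (97.7,67.7,127.7):
      R=Rt(down,yaw)@ax(Y,roll); S=[]
      p=lip+R[:,1]*.004
      for i in range(14):
        q,e=ik(p,R,LO+(HI-LO)*rng.random(6))
        if e<1e-3 and not any(np.abs(q-s).max()<3 for s in S): S.append(q)
      for q in S:
        e,w0,w,_=fk(q,True); print(roll,down,yaw,np.round(q),'elb',np.round(e,2),'w0',np.round(w0,2),'w',np.round(w,2))
E
python3 s.py
```

```text
(array([ 0.35237652, -0.14211773,  0.35720768]), array([[-0.15376397,  0.71871545, -0.67808904],
       [ 0.98787128,  0.12682389, -0.08958812],
       [ 0.02160952, -0.68364011, -0.7294993 ]]))
0 0 97.7 [ -48.   70.  -55. -119. -108.  119.] elb [ 0.35 -0.39  0.36] w0 [ 0.19 -0.22  0.01] w [ 0.18 -0.08  0.09]
0 0 127.7 [-46.  50. -34. -96. -89.  84.] elb [ 0.3  -0.31  0.53] w0 [ 0.33 -0.35  0.11] w [ 0.23 -0.22  0.09]
0 20 97.7 [ -48.   40.  -57. -126.  -74.   96.] elb [ 0.24 -0.27  0.59] w0 [ 0.21 -0.24  0.17] w [ 0.19 -0.08  0.19]
0 20 127.7 [-41.  32. -34. -92. -67.  65.] elb [ 0.23 -0.2   0.64] w0 [ 0.36 -0.31  0.25] w [ 0.25 -0.21  0.19]
0 35 97.7 [ -35.   18.  -46. -117.  -39.   62.] elb [ 0.14 -0.1   0.7 ] w0 [ 0.29 -0.21  0.32] w [ 0.23 -0.07  0.26]
0 35 127.7 [-30.  21. -32. -82. -50.  43.] elb [ 0.18 -0.1   0.69] w0 [ 0.4  -0.23  0.35] w [ 0.28 -0.19  0.26]
0 50 67.7 [ -26.   12.  -57. -172.  -19.   85.] elb [ 0.1  -0.05  0.71] w0 [ 0.24 -0.12  0.32] w [0.29 0.03 0.31]
0 50 127.7 [-14.  14. -30. -62. -35.  11.] elb [ 0.14 -0.03  0.71] w0 [ 0.43 -0.11  0.41] w [ 0.32 -0.16  
[... 250 characters left out ...]
 -48.   40.  -57. -126.  -74.  -84.] elb [ 0.24 -0.27  0.59] w0 [ 0.21 -0.24  0.17] w [ 0.19 -0.08  0.19]
180 20 127.7 [ -41.   32.  -34.  -92.  -67. -115.] elb [ 0.23 -0.2   0.64] w0 [ 0.36 -0.31  0.25] w [ 0.25 -0.21  0.19]
180 35 97.7 [ -35.   18.  -46. -117.  -39. -118.] elb [ 0.14 -0.1   0.7 ] w0 [ 0.29 -0.21  0.32] w [ 0.23 -0.07  0.26]
180 35 127.7 [ -30.   21.  -32.  -82.  -50. -137.] elb [ 0.18 -0.1   0.69] w0 [ 0.4  -0.23  0.35] w [ 0.28 -0.19  0.26]
180 50 67.7 [ -26.   12.  -57. -172.  -19.  -95.] elb [ 0.1  -0.05  0.71] w0 [ 0.24 -0.12  0.32] w [0.29 0.03 0.31]
180 50 127.7 [ -14.   14.  -30.  -62.  -35. -169.] elb [ 0.14 -0.03  0.71] w0 [ 0.43 -0.11  0.41] w [ 0.32 -0.16  0.31]
```

```bash
cat >> kin.py <<'E'
def tipcorner_to_tcp(c,R):
    n=np.cross(R[:,0],R[:,1]); n=n if n[2]>0 else -n   # up normal
    return c-0.008*R[:,1]-0.0095*n
def arcpt(th,r=.212,y=0):
    return p2w([.1-r*np.cos(th),y,.098+r*np.sin(th)],POSE)[0]
E
cat > s2.py <<'E'
from kin import *
q00=np.array([-30,21,-32,-82,-50,43.])
for down in (25,35,45):
  for yaw in (105,112,120,127):
    for y in (-.01,):
      R=Rt(down,yaw); q,e=ik(tipcorner_to_tcp(arcpt(-.1,y=y),R),R,q00); out=[];
      for th in np.r_[-.1:1.95:.15]:
        qn,e=ik(tipcorner_to_tcp(arcpt(th,y=y),R),R,q); out.append((th,e,np.abs(qn-q).max(),np.minimum(qn-LO,HI-qn).min())); 
        if abs(th+.1)<1e-6: qs=qn
        q=qn
      o=np.array(out); print(down,yaw,'err',o[:,1].max().round(4),'step',o[:,2].max().round(),'margin',o[:,3].min().round(1),np.round(qs),np.round(q))
E
python3 s2.py
```

```text
25 105 err 0.0 step 11.0 margin 8.9 [ -46.   32.  -48. -114.  -60.   80.] [ -4.  14.  -6. -71. -18. -12.]
25 112 err 0.0 step 10.0 margin 19.0 [ -44.   31.  -42. -105.  -59.   72.] [ -8.  15.  -4. -73. -28.  -6.]
25 120 err 0.0 step 8.0 margin 24.5 [-42.  30. -37. -96. -60.  65.] [-12.  18.  -1. -73. -39.  -2.]
25 127 err 0.0 step 7.0 margin 28.8 [-40.  31. -32. -89. -62.  60.] [-14.  20.   3. -72. -48.   1.]
35 105 err 0.0 step 14.0 margin 4.2 [ -36.   21.  -42. -107.  -42.   58.] [  7.  13. -10. -29. -13. -57.]
35 112 err 0.0 step 11.0 margin 16.1 [-35.  21. -38. -98. -44.  52.] [  1.  15.  -4. -44. -25. -36.]
35 120 err 0.0 step 9.0 margin 27.0 [-34.  22. -34. -89. -47.  47.] [ -4.  17.   1. -51. -36. -24.]
35 127 err 0.0 step 8.0 margin 30.4 [-33.  23. -31. -82. -51.  45.] [ -7.  19.   5. -54. -45. -17.]
45 105 err 0.0 step 20.0 margin 1.9 [-20.  13. -36. -87. -24.  23.] [ 10.  14. -10. -10. -22. -76.]
45 112 err 0.0 step 13.0 margin 15.6 [-21.  15. -34. -81. -29.  23.] [  5.  15.  -3. -24. -30. -57.]
45 120 err 0.0 step 10.0 margin 25.7 [-22.  16. -32. -75. -35.  24.] [  1.  17.   2. -33. -39. -42.]
45 127 err 0.0 step 8.0 margin 31.1 [-22.  18. -29. -70. -40.  25.] [ -2.  19.   7. -38. -47. -32.]
```

```bash
cat > s3.py <<'E'
from kin import *
s,p,R0=st(); q0=np.array(s['joint_positions'])
R=Rt(35,112)
start=tipcorner_to_tcp(p2w([-.112,-.01,.082],POSE)[0],R)
stage=tipcorner_to_tcp(p2w([-.112-.07,-.01,.10],POSE)[0],R)
qs,e=ik(stage,R,[-35,21,-38,-98,-44,52]); print(stage,start,np.round(qs,1),e)
N=16
for i in range(1,N+1):
    q=q0+(qs-q0)*i/N; P,RR=fk(q)
    print(i,np.round((P-p)*1000),np.round(Ro.from_matrix(RR@R0.T).as_rotvec(degrees=True),1),'tcp',np.round(P,3),'axis',np.round(RR[:,1],2),'step',np.round(np.abs(qs-q0).max()/N,1))
E
python3 s3.py
```

```text
[ 0.39937066 -0.06238515  0.09680667] [ 0.46873457 -0.05296979  0.07880667] [-41.5  14.1 -43.1 -89.7 -47.1  48.6] 1.4673678938592616e-12
1 [  1.   6. -28.] [0.1 1.5 2.4] tcp [ 0.354 -0.136  0.328] axis [ 0.69  0.16 -0.7 ] step 6.6
2 [  2.  13. -55.] [0.4 2.6 4.6] tcp [ 0.355 -0.129  0.302] axis [ 0.67  0.19 -0.72] step 6.6
3 [  2.  20. -80.] [0.8 3.4 6.7] tcp [ 0.355 -0.122  0.277] axis [ 0.66  0.22 -0.72] step 6.6
4 [   2.   28. -103.] [1.3 3.8 8.7] tcp [ 0.355 -0.114  0.254] axis [ 0.64  0.25 -0.73] step 6.6
5 [   2.   36. -124.] [ 1.9  3.9 10.5] tcp [ 0.355 -0.106  0.232] axis [ 0.63  0.27 -0.72] step 6.6
6 [   3.   44. -143.] [ 2.5  3.6 12. ] tcp [ 0.355 -0.098  0.213] axis [ 0.63  0.3  -0.72] step 6.6
7 [   4.   52. -161.] [ 3.1  3.1 13.4] tcp [ 0.356 -0.09   0.195] axis [ 0.63  0.32 -0.71] step 6.6
8 [   5.   60. -177.] [ 3.6  2.3 14.4] tcp [ 0.358 -0.082  0.179] axis [ 0.63  0.34 -0.7 ] step 6.6
9 [   8.   66. -191.] [ 3.9  1.3 15.2] tcp [ 0.36  -0.076  0.165] axis [ 0.64  0.36 -0.68] step 6.6
10 [  11.   73. -204.] [ 4.2  0.  15.7] tcp [ 0.364 -0.07   0.152] axis [ 0.65  0.36 -0.67] step 6.6
11 [  15.   78. -215.] [ 4.2 -1.3 15.9] tcp [ 0.368 -0.065  0.141] axis [ 0.66  0.37 -0.65] step 6.6
12 [  20.   81. -226.] [ 4.  -2.7 15.9] tcp [ 0.373 -0.061  0.131] axis [ 0.68  0.37 -0.63] step 6.6
13 [  26.   84. -235.] [ 3.7 -4.2 15.6] tcp [ 0.379 -0.059  0.121] axis [ 0.7   0.36 -0.62] step 6.6
14 [  32.   84. -243.] [ 3.  -5.7 15. ] tcp [ 0.385 -0.058  0.113] axis [ 0.72  0.35 -0.6 ] step 6.6
15 [  39.   83. -252.] [ 2.1 -7.  14.1] tcp [ 0.392 -0.059  0.105] axis [ 0.74  0.33 -0.59] step 6.6
16 [  47.   80. -259.] [ 1.  -8.2 13.1] tcp [ 0.399 -0.062  0.097] axis [ 0.76  0.31 -0.57] step 6.6
```

Very smooth; follow that.

{"api": "play_rows", "payload": {
  "series": [
    {"claw":0,"tx":1,"ty":6,"tz":-28,"rx":0.1,"ry":1.5,"rz":2.4},
    {"claw":0,"tx":2,"ty":13,"tz":-55,"rx":0.4,"ry":2.6,"rz":4.6},
    {"claw":0,"tx":2,"ty":20,"tz":-80,"rx":0.8,"ry":3.4,"rz":6.7},
    {"claw":0,"tx":2,"ty":28,"tz":-103,"rx":1.3,"ry":3.8,"rz":8.7},
    {"claw":0,"tx":2,"ty":36,"tz":-124,"rx":1.9,"ry":3.9,"rz":10.5},
    {"claw":0,"tx":3,"ty":44,"tz":-143,"rx":2.5,"ry":3.6,"rz":12},
    {"claw":0,"tx":4,"ty":52,"tz":-161,"rx":3.1,"ry":3.1,"rz":13.4},
    {"claw":0,"tx":5,"ty":60,"tz":-177,"rx":3.6,"ry":2.3,"rz":14.4}
  ]
}}

```text
t: 4.85
eef_pos: [0.3577, -0.0811, 0.1787]
tool_rot: [-135.6, -5.4, 113.3]
force: [-0.0, -0.1, 0.1]
finger_gap: 0.0006
```

```bash
sed -i 's/^N=16/N=8/' s3.py; python3 -c "
from h import *
log()"; python3 s3.py
```

```text
t 4.85 q [-27.2  -5.4 -37.2 -57.4 -44.8  -3.9] p [ 0.3577 -0.0811  0.1787] axis [ 0.63   0.344 -0.696] jaw [-0.394  0.914  0.094] F [-0.  -0.1  0.1] gap 0.0006
[ 0.39937066 -0.06238515  0.09680667] [ 0.46873457 -0.05296979  0.07880667] [-41.5  14.1 -43.1 -89.7 -47.1  48.6] 1.4673678938592616e-12
1 [  2.   6. -14.] [ 0.5 -1.   0.7] tcp [ 0.36  -0.075  0.165] axis [ 0.64  0.36 -0.68] step 6.6
2 [  6.  12. -26.] [ 0.9 -2.2  1.2] tcp [ 0.363 -0.069  0.152] axis [ 0.65  0.37 -0.67] step 6.6
3 [ 10.  17. -38.] [ 1.1 -3.6  1.3] tcp [ 0.368 -0.064  0.141] axis [ 0.66  0.37 -0.65] step 6.6
4 [ 15.  21. -48.] [ 1.1 -5.   1.2] tcp [ 0.373 -0.06   0.131] axis [ 0.68  0.37 -0.63] step 6.6
5 [ 21.  23. -57.] [ 0.8 -6.5  0.8] tcp [ 0.378 -0.058  0.122] axis [ 0.7   0.36 -0.62] step 6.6
6 [ 27.  23. -66.] [ 0.4 -8.   0.2] tcp [ 0.385 -0.058  0.113] axis [ 0.72  0.35 -0.6 ] step 6.6
7 [ 34.  22. -74.] [-0.4 -9.4 -0.7] tcp [ 0.392 -0.059  0.105] axis [ 0.74  0.33 -0.59] step 6.6
8 [ 42.  19. -82.] [ -1.4 -10.7  -1.7] tcp [ 0.399 -0.062  0.097] axis [ 0.76  0.31 -0.57] step 6.6
```

{"api": "play_rows", "payload": {
  "series": [
    {"claw":0,"tx":2,"ty":6,"tz":-14,"rx":0.5,"ry":-1,"rz":0.7},
    {"claw":0,"tx":6,"ty":12,"tz":-26,"rx":0.9,"ry":-2.2,"rz":1.2},
    {"claw":0,"tx":10,"ty":17,"tz":-38,"rx":1.1,"ry":-3.6,"rz":1.3},
    {"claw":0,"tx":15,"ty":21,"tz":-48,"rx":1.1,"ry":-5,"rz":1.2},
    {"claw":0,"tx":21,"ty":23,"tz":-57,"rx":0.8,"ry":-6.5,"rz":0.8},
    {"claw":0,"tx":27,"ty":23,"tz":-66,"rx":0.4,"ry":-8,"rz":0.2},
    {"claw":0,"tx":34,"ty":22,"tz":-74,"rx":-0.4,"ry":-9.4,"rz":-0.7},
    {"claw":0,"tx":42,"ty":19,"tz":-82,"rx":-1.4,"ry":-10.7,"rz":-1.7}
  ]
}}

```text
t: 5.85
eef_pos: [0.4004, -0.0619, 0.0967]
tool_rot: [-145.1, 0.0, 112.1]
force: [-0.2, 0.3, 0.2]
finger_gap: 0.0005
```

```bash
python3 - <<'E'
from kin import *
log()
for n in ('scene','top','wrist'):
    im=save(n,n+'3.png')
R=Rt(35,112)
start=tipcorner_to_tcp(p2w([-.112,-.01,.082],POSE)[0],R)
s,p,Rc=st()
print(delta(start,R))
a=cv2.imread('pics/scene3.png')[100:310,150:380]; cv2.imwrite('pics/sz3.png',cv2.resize(a,None,fx=2.8,fy=2.8,interpolation=cv2.INTER_CUBIC))
E
```

```text
t 5.85 q [-41.4  14.1 -43.1 -89.8 -47.2  48.6] p [ 0.4004 -0.0619  0.0967] axis [ 0.76   0.308 -0.572] jaw [-0.376  0.927 -0.001] F [-0.2  0.3  0.2] gap 0.0005
(array([ 69.1,   9.1, -17.4]), array([-0.1, -0.1, -0. ]))
```

View pics/sz3.png

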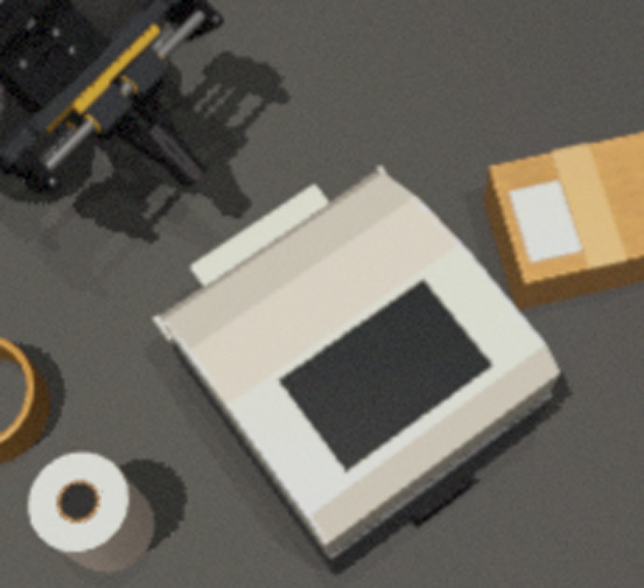

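View pics/wrist3.png

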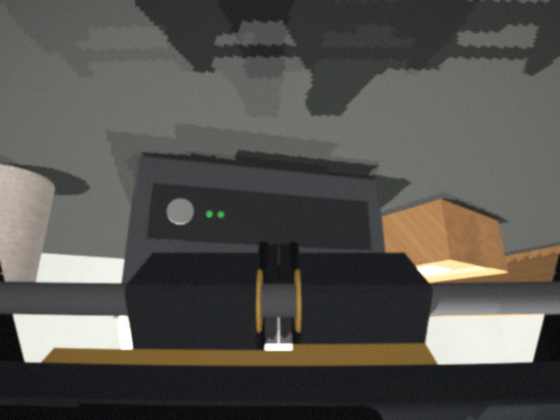

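View pics/top3.png

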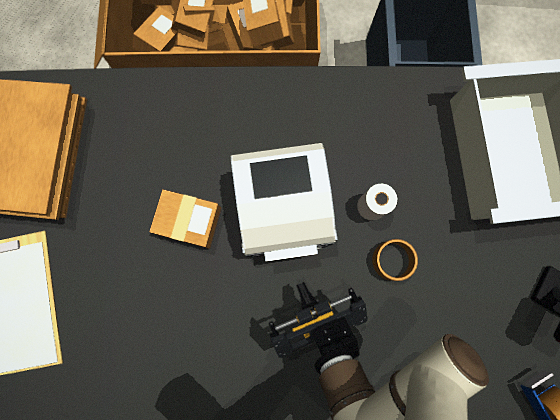

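{"api": "play_rows", "payload": {
  "series": [
    {"claw":0,"tx":10,"ty":1,"tz":-10,"rx":0,"ry":0,"rz":0},
    {"claw":0,"tx":25,"ty":3,"tz":-18,"rx":0,"ry":0,"rz":0},
    {"claw":0,"tx":40,"ty":5,"tz":-19,"rx":0,"ry":0,"rz":0},
    {"claw":0,"tx":54,"ty":7,"tz":-19,"rx":0,"ry":0,"rz":0},
    {"claw":0,"tx":63,"ty":8,"tz":-19,"rx":0,"ry":0,"rz":0},
    {"claw":0,"tx":68,"ty":9,"tz":-18,"rx":0,"ry":0,"rz":0}
  ]
}}

```text
t: 6.75
eef_pos: [0.4682, -0.0528, 0.0786]
tool_rot: [-145.0, -0.1, 112.1]
force: [-0.2, -0.0, -0.3]
finger_gap: 0.0004
```

```bash
python3 - <<'E'
from kin import *
log()
for n in ('scene','top'):
    im=save(n,n+'4.png')
s,p,R=st()
n=np.cross(R[:,0],R[:,1]); n=n if n[2]>0 else -n
tip=p+.008*R[:,1]; print('tip px',proj([tip,tip+.0095*n],CAM['scene']),proj([tip,tip+.0095*n],CAM['top']))
a=cv2.imread('pics/scene4.png')[120:240,170:320]; cv2.imwrite('pics/sz4.png',cv2.resize(a,None,fx=4,fy=4,interpolation=cv2.INTER_CUBIC))
a=cv2.imread('pics/top4.png')[200:320,220:370]; cv2.imwrite('pics/tz4.png',cv2.resize(a,None,fx=4,fy=4,interpolation=cv2.INTER_CUBIC))
E
```

```text
t 6.75 q [-34.6  19.9 -38.1 -96.4 -43.6  49.8] p [ 0.4682 -0.0528  0.0786] axis [ 0.758  0.309 -0.574] jaw [-0.376  0.926  0.002] F [-0.2 -0.  -0.3] gap 0.0004
tip px [[238.52567114 190.44922812]
 [240.13311575 190.54522181]] [[295.71137999 254.17100668]
 [294.8953263  251.62481337]]
```

View pics/sz4.png

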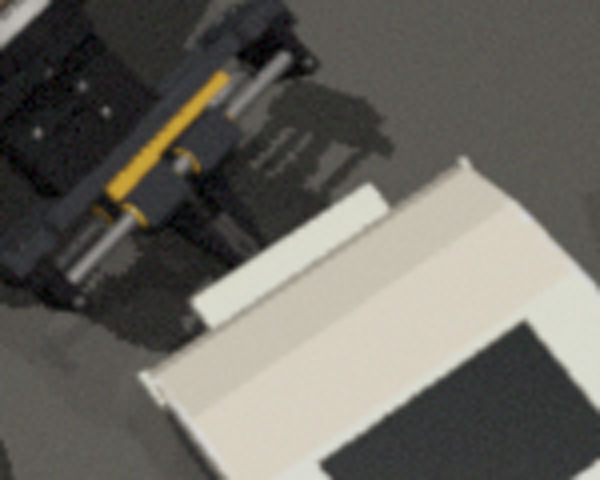

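View pics/tz4.png

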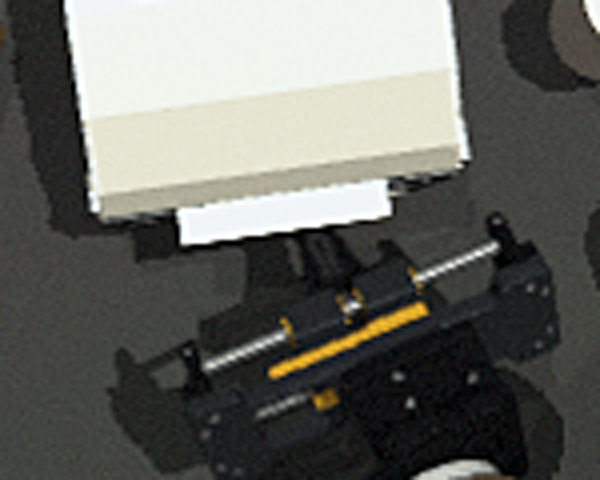

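```bash
cat > arc.py <<'E'
from kin import *
import sys
R=Rt(35,112); s,p,Rc=st(); log()
n=np.cross(Rc[:,0],Rc[:,1]); n=n if n[2]>0 else -n
c=p+.008*Rc[:,1]+.0095*n
a=POSE[2]; d=c-[POSE[0],POSE[1],0]; xp=np.cos(a)*d[0]+np.sin(a)*d[1]; yp=-np.sin(a)*d[0]+np.cos(a)*d[1]
dx,dz=.1-xp,c[2]-.098; print('corner printer',np.round([xp,yp,c[2]],4),'r',np.hypot(dx,dz).round(4),'th',np.arctan2(dz,dx).round(3))
t0=np.arctan2(dz,dx); st_=float(sys.argv[1]); r=float(sys.argv[2]) if len(sys.argv)>2 else .212
for i in range(1,9):
    th=t0+st_*i; P=tipcorner_to_tcp(arcpt(th,y=-.01,r=r),R); print(round(th,2),np.round((P-p)*1000,0), np.round(Ro.from_matrix(R@Rc.T).as_rotvec(degrees=True),1))
E
python3 arc.py 0.06
```

```text
t 6.85 q [-34.6  19.9 -38.1 -96.4 -43.6  49.9] p [ 0.468  -0.0528  0.0786] axis [ 0.759  0.309 -0.574] jaw [-0.376  0.927  0.002] F [-0.4  0.5 -0. ] gap 0.0007
corner printer [-0.1127 -0.0098  0.0818] r 0.2133 th -0.076
-0.02 [ 1. -0. 13.] [-0.1 -0.  -0.1]
0.04 [ 1. -0. 26.] [-0.1 -0.  -0.1]
0.1 [ 2.  0. 38.] [-0.1 -0.  -0.1]
0.16 [ 4.  0. 51.] [-0.1 -0.  -0.1]
0.22 [ 6.  1. 63.] [-0.1 -0.  -0.1]
0.28 [ 9.  1. 76.] [-0.1 -0.  -0.1]
0.34 [13.  2. 88.] [-0.1 -0.  -0.1]
0.4 [ 18.   2. 100.] [-0.1 -0.  -0.1]
```

{"api": "play_rows", "payload": {
  "series": [
    {"claw":0,"tx":0,"ty":0,"tz":6,"rx":0,"ry":0,"rz":0},
    {"claw":0,"tx":0,"ty":0,"tz":12,"rx":0,"ry":0,"rz":0},
    {"claw":0,"tx":0,"ty":0,"tz":18,"rx":0,"ry":0,"rz":0},
    {"claw":0,"tx":1,"ty":0,"tz":24,"rx":0,"ry":0,"rz":0},
    {"claw":0,"tx":1,"ty":0,"tz":32,"rx":0,"ry":0,"rz":0},
    {"claw":0,"tx":2,"ty":0,"tz":40,"rx":0,"ry":0,"rz":0}
  ]
}}

```text
t: 7.6
eef_pos: [0.4696, -0.0527, 0.119]
tool_rot: [-145.0, -0.1, 112.1]
force: [1.4, -0.1, -0.9]
finger_gap: 0.0002
```

```bash
python3 arc.py 0.065
```

```text
t 7.6 q [-30.4  12.6 -35.9 -89.3 -40.6  35.8] p [ 0.4696 -0.0527  0.119 ] axis [ 0.758  0.309 -0.574] jaw [-0.376  0.927  0.002] F [ 1.4 -0.1 -0.9] gap 0.0002
corner printer [-0.1111 -0.0098  0.1222] r 0.2125 th 0.114
0.18 [ 3.  0. 14.] [-0.1 -0.1 -0.1]
0.24 [ 5.  1. 27.] [-0.1 -0.1 -0.1]
0.31 [ 9.  1. 40.] [-0.1 -0.1 -0.1]
0.37 [14.  2. 53.] [-0.1 -0.1 -0.1]
0.44 [19.  2. 66.] [-0.1 -0.1 -0.1]
0.5 [25.  3. 78.] [-0.1 -0.1 -0.1]
0.57 [32.  4. 90.] [-0.1 -0.1 -0.1]
0.63 [ 40.   5. 101.] [-0.1 -0.1 -0.1]
```

```bash
python3 - <<'E'
from kin import *
im=save('scene','s5.png')
a=cv2.imread('pics/s5.png')[120:320,170:370]; cv2.imwrite('pics/sz5.png',cv2.resize(a,None,fx=3,fy=3,interpolation=cv2.INTER_CUBIC))
E
```

```text
(no output)
```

View pics/sz5.png

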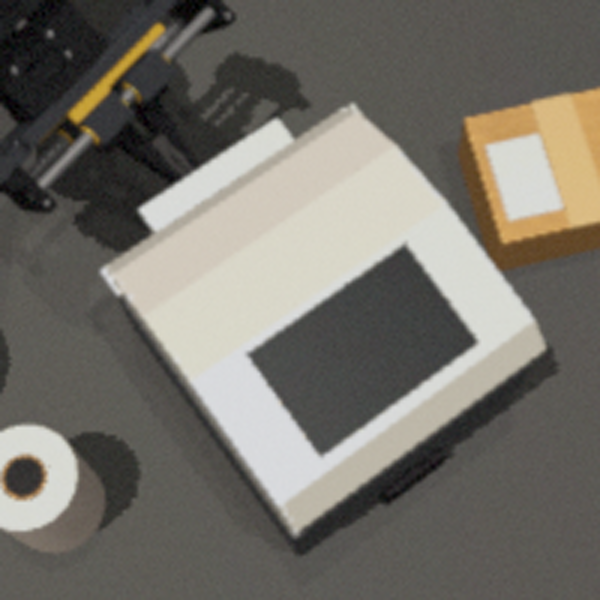

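The cover has lifted and the tongue looks clear of the rim at (215,175), so I'll continue along the arc.

{"api": "play_rows", "payload": {
  "series": [
    {"claw":0,"tx":3,"ty":0,"tz":14,"rx":0,"ry":0,"rz":0},
    {"claw":0,"tx":5,"ty":1,"tz":27,"rx":0,"ry":0,"rz":0},
    {"claw":0,"tx":9,"ty":1,"tz":40,"rx":0,"ry":0,"rz":0},
    {"claw":0,"tx":14,"ty":2,"tz":53,"rx":0,"ry":0,"rz":0},
    {"claw":0,"tx":19,"ty":2,"tz":66,"rx":0,"ry":0,"rz":0},
    {"claw":0,"tx":25,"ty":3,"tz":78,"rx":0,"ry":0,"rz":0},
    {"claw":0,"tx":32,"ty":4,"tz":90,"rx":0,"ry":0,"rz":0},
    {"claw":0,"tx":40,"ty":5,"tz":101,"rx":0,"ry":0,"rz":0}
  ]
}}

```text
t: 8.65
eef_pos: [0.5096, -0.0474, 0.2216]
tool_rot: [-145.1, -0.0, 112.2]
force: [-1.1, 0.4, -0.4]
finger_gap: 0.0005
```

```bash
python3 arc.py 0.05 .213; python3 - <<'E'
from kin import *
im=save('scene','s6.png')
a=cv2.imread('pics/s6.png')[120:320,170:370]; cv2.imwrite('pics/sz6.png',cv2.resize(a,None,fx=3,fy=3,interpolation=cv2.INTER_CUBIC))
E
```

```text
t 8.65 q [-15.9   1.2 -27.4 -69.  -32.8  -0.4] p [ 0.5096 -0.0474  0.2216] axis [ 0.759  0.31  -0.572] jaw [-0.377  0.926  0.001] F [-1.1  0.4 -0.4] gap 0.0005
corner printer [-0.0707 -0.0099  0.2249] r 0.2127 th 0.639
0.69 [6. 1. 9.] [-0.1  0.1 -0.2]
0.74 [13.  2. 17.] [-0.1  0.1 -0.2]
0.79 [20.  3. 24.] [-0.1  0.1 -0.2]
0.84 [28.  4. 32.] [-0.1  0.1 -0.2]
0.89 [36.  5. 39.] [-0.1  0.1 -0.2]
0.94 [45.  6. 45.] [-0.1  0.1 -0.2]
0.99 [53.  7. 51.] [-0.1  0.1 -0.2]
1.04 [62.  8. 57.] [-0.1  0.1 -0.2]
```

View pics/sz6.png

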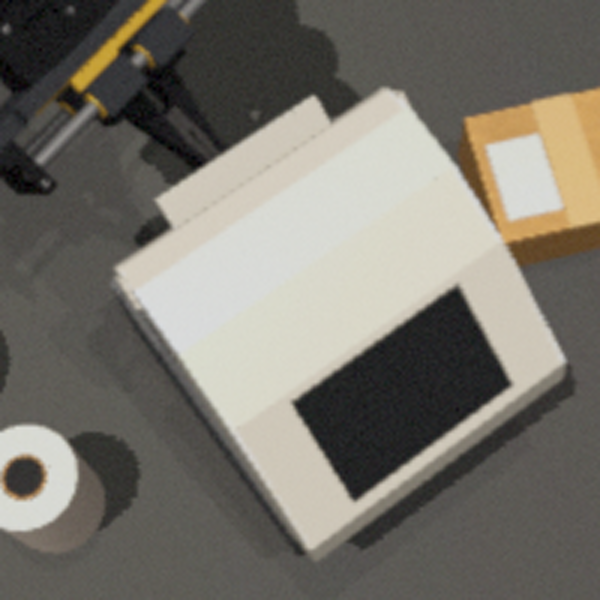

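{"api": "play_rows", "payload": {
  "series": [
    {"claw":0,"tx":6,"ty":1,"tz":9,"rx":0,"ry":0,"rz":0},
    {"claw":0,"tx":13,"ty":2,"tz":17,"rx":0,"ry":0,"rz":0},
    {"claw":0,"tx":20,"ty":3,"tz":24,"rx":0,"ry":0,"rz":0},
    {"claw":0,"tx":28,"ty":4,"tz":32,"rx":0,"ry":0,"rz":0},
    {"claw":0,"tx":36,"ty":5,"tz":39,"rx":0,"ry":0,"rz":0},
    {"claw":0,"tx":45,"ty":6,"tz":45,"rx":0,"ry":0,"rz":0},
    {"claw":0,"tx":53,"ty":7,"tz":51,"rx":0,"ry":0,"rz":0},
    {"claw":0,"tx":62,"ty":8,"tz":57,"rx":0,"ry":0,"rz":0}
  ]
}}

```text
t: 9.7
eef_pos: [0.5732, -0.0393, 0.2807]
tool_rot: [-145.2, 0.1, 112.2]
force: [-0.6, -0.4, -0.7]
finger_gap: 0.0002
```

```bash
python3 arc.py 0.04 .213; python3 - <<'E'
from kin import *
im=save('scene','s7.png')
a=cv2.imread('pics/s7.png')[120:320,170:370]; cv2.imwrite('pics/sz7.png',cv2.resize(a,None,fx=3,fy=3,interpolation=cv2.INTER_CUBIC))
E
```

```text
t 9.7 q [ -6.6   1.3 -19.8 -55.4 -28.7 -20.7] p [ 0.5732 -0.0393  0.2807] axis [ 0.761  0.31  -0.57 ] jaw [-0.378  0.926 -0.001] F [-0.6 -0.4 -0.7] gap 0.0002
corner printer [-0.0066 -0.0105  0.284 ] r 0.2144 th 1.05
1.09 [8. 2. 3.] [-0.   0.2 -0.2]
1.13 [16.  3.  7.] [-0.   0.2 -0.2]
1.17 [23.  4. 10.] [-0.   0.2 -0.2]
1.21 [31.  5. 13.] [-0.   0.2 -0.2]
1.25 [39.  6. 16.] [-0.   0.2 -0.2]
1.29 [47.  7. 19.] [-0.   0.2 -0.2]
1.33 [55.  8. 21.] [-0.   0.2 -0.2]
1.37 [63.  9. 23.] [-0.   0.2 -0.2]
```

View pics/sz7.png

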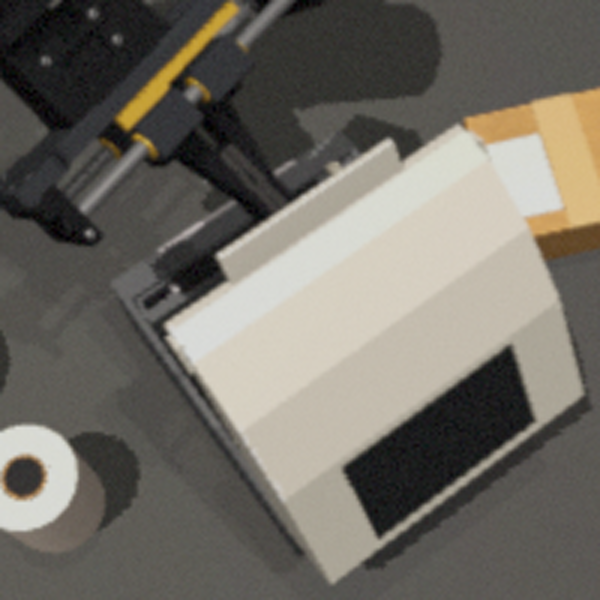

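The contact is good and the cover is at about 1.05 rad. I'll go on past the balance point, slowly.

{"api": "play_rows", "payload": {
  "series": [
    {"claw":0,"tx":8,"ty":1,"tz":3,"rx":0,"ry":0,"rz":0},
    {"claw":0,"tx":16,"ty":2,"tz":6,"rx":0,"ry":0,"rz":0},
    {"claw":0,"tx":23,"ty":3,"tz":9,"rx":0,"ry":0,"rz":0},
    {"claw":0,"tx":31,"ty":5,"tz":12,"rx":0,"ry":0,"rz":0},
    {"claw":0,"tx":39,"ty":6,"tz":15,"rx":0,"ry":0,"rz":0},
    {"claw":0,"tx":47,"ty":7,"tz":18,"rx":0,"ry":0,"rz":0},
    {"claw":0,"tx":55,"ty":8,"tz":20,"rx":0,"ry":0,"rz":0},
    {"claw":0,"tx":62,"ty":9,"tz":22,"rx":0,"ry":0,"rz":0}
  ]
}}

```text
t: 10.75
eef_pos: [0.6372, -0.0304, 0.3041]
tool_rot: [-145.3, 0.2, 112.2]
force: [0.4, 0.1, 0.2]
finger_gap: 0.0
```

```bash
python3 arc.py 0.04 .213; python3 - <<'E'
from kin import *
im=save('scene','s8.png')
a=cv2.imread('pics/s8.png')[120:360,170:410]; cv2.imwrite('pics/sz8.png',cv2.resize(a,None,fx=2.5,fy=2.5,interpolation=cv2.INTER_CUBIC))
E
```

```text
t 10.75 q [ -2.4   5.4 -13.3 -48.8 -26.9 -29.8] p [ 0.6372 -0.0304  0.3041] axis [ 0.762  0.309 -0.569] jaw [-0.378  0.926 -0.003] F [0.4 0.1 0.2] gap 0.0
corner printer [ 0.058  -0.0103  0.3074] r 0.2135 th 1.373
1.41 [8. 1. 1.] [ 0.   0.4 -0.2]
1.45 [17.  3.  2.] [ 0.   0.4 -0.2]
1.49 [25.  4.  3.] [ 0.   0.4 -0.2]
1.53 [34.  5.  4.] [ 0.   0.4 -0.2]
1.57 [42.  6.  4.] [ 0.   0.4 -0.2]
1.61 [50.  7.  4.] [ 0.   0.4 -0.2]
1.65 [59.  8.  3.] [ 0.   0.4 -0.2]
1.69 [67.  9.  2.] [ 0.   0.4 -0.2]
```

View pics/sz8.png

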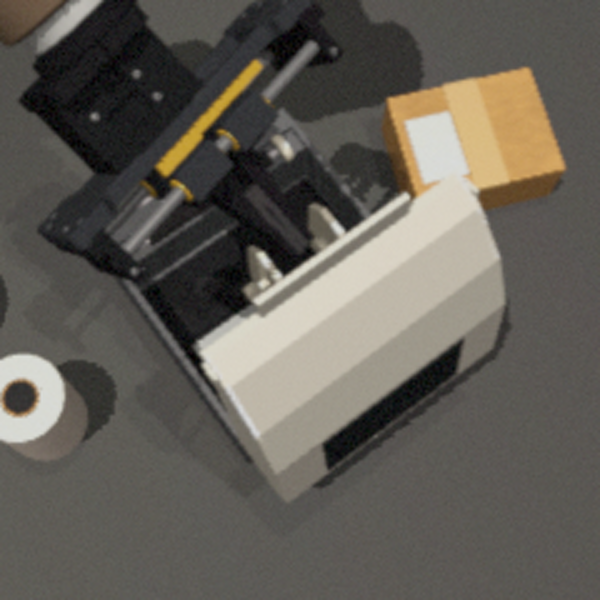

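{"api": "play_rows", "payload": {
  "series": [
    {"claw":0,"tx":7,"ty":1,"tz":1,"rx":0,"ry":0,"rz":0},
    {"claw":0,"tx":14,"ty":2,"tz":2,"rx":0,"ry":0,"rz":0},
    {"claw":0,"tx":21,"ty":3,"tz":3,"rx":0,"ry":0,"rz":0},
    {"claw":0,"tx":28,"ty":4,"tz":4,"rx":0,"ry":0,"rz":0},
    {"claw":0,"tx":35,"ty":5,"tz":4,"rx":0,"ry":0,"rz":0},
    {"claw":0,"tx":42,"ty":6,"tz":4,"rx":0,"ry":0,"rz":0},
    {"claw":0,"tx":50,"ty":7,"tz":4,"rx":0,"ry":0,"rz":0},
    {"claw":0,"tx":59,"ty":8,"tz":3,"rx":0,"ry":0,"rz":0}
  ]
}}

```text
t: 11.8
eef_pos: [0.6975, -0.0223, 0.3075]
tool_rot: [-145.4, 0.2, 112.2]
force: [0.2, 0.2, -0.1]
finger_gap: 0.0005
```

```bash
python3 arc.py 0.04 .213; python3 - <<'E'
from kin import *
im=save('scene','s9.png')
a=cv2.imread('pics/s9.png')[120:360,170:410]; cv2.imwrite('pics/sz9.png',cv2.resize(a,None,fx=2.5,fy=2.5,interpolation=cv2.INTER_CUBIC))
E
```

```text
t 11.8 q [ -0.3  10.7  -7.3 -45.7 -26.  -34. ] p [ 0.6975 -0.0223  0.3075] axis [ 0.763  0.309 -0.568] jaw [-0.378  0.926 -0.004] F [ 0.2  0.2 -0.1] gap 0.0005
corner printer [ 0.1188 -0.0104  0.3107] r 0.2136 th 1.659
1.7 [ 8.  2. -1.] [ 0.1  0.4 -0.2]
1.74 [17.  3. -3.] [ 0.1  0.4 -0.2]
1.78 [25.  4. -4.] [ 0.1  0.4 -0.2]
1.82 [33.  5. -6.] [ 0.1  0.4 -0.2]
1.86 [41.  6. -8.] [ 0.1  0.4 -0.2]
1.9 [ 49.   7. -11.] [ 0.1  0.4 -0.2]
1.94 [ 57.   8. -14.] [ 0.1  0.4 -0.2]
1.98 [ 65.   9. -17.] [ 0.1  0.4 -0.2]
```

View pics/sz9.png

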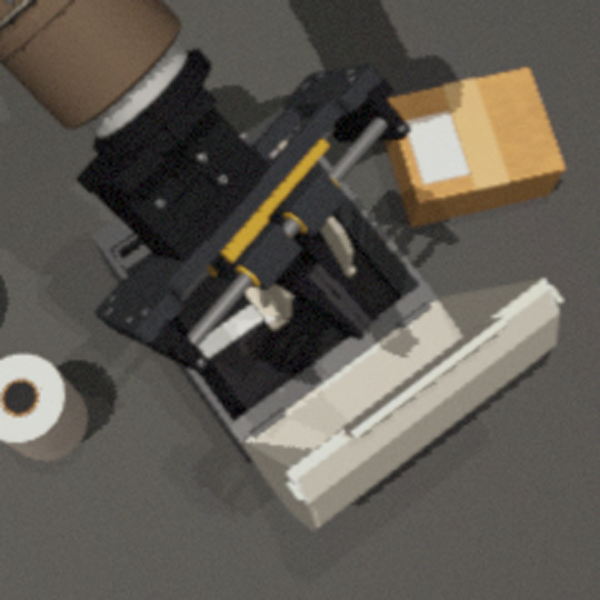

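```bash
cat > s4.py <<'E'
from kin import *
import sys
s,p,R0=st(); q0=np.array(s['joint_positions'])
x,y,z,down,yaw,N=map(float,sys.argv[1:7]); N=int(N)
R=Rt(down,yaw); tip=p2w([x,y,z],POSE)[0]; tcp=tip-.008*R[:,1]
qs,e=ik(tcp,R,q0); print('tcp',tcp,'q',np.round(qs,1),'err',e,'F',np.round(s['force'],1),'gap',s['finger_gap'],'t',s['t'])
for i in range(1,N+1):
    q=q0+(qs-q0)*i/N; P,RR=fk(q); t=P+.008*RR[:,1]
    a=POSE[2]; d=t-[POSE[0],POSE[1],0]
    print(i,np.round((P-p)*1000),np.round(Ro.from_matrix(RR@R0.T).as_rotvec(degrees=True),1),'tip in printer',np.round([np.cos(a)*d[0]+np.sin(a)*d[1],-np.sin(a)*d[0]+np.cos(a)*d[1],t[2]],3),'step',np.round(np.abs(qs-q0).max()/N,1))
E
for d in 60 70 80; do python3 s4.py .01 .027 .3 $d 97.73 1;python3 s4.py .01 .027 .11 $d 97.73 1;  done; python3 s4.py -.06 0 .30 60 100 8
```

```text
tcp [0.59181384 0.00406168 0.3069282 ] q [  18.7    2.5  -23.5    9.6  -34.9 -107.4] err 3.4997538352740165e-13 F [ 2.1 -0.3  0.1] gap 0.0006247981697385124 t 11.85
1 [-107.   26.   -0.] [ -6.4  24.6 -14.3] tip in printer [0.01  0.027 0.3  ] step 73.5
tcp [0.59181384 0.00406168 0.1169282 ] q [  16.5   16.   -37.2    9.7   -9.1 -107.3] err 0.043854628177722094 F [ 2.1 -0.3  0.1] gap 0.0006247981697385124 t 11.85
1 [-105.   25. -188.] [ -5.1  27.2 -12.5] tip in printer [0.011 0.026 0.112] step 73.3
tcp [0.5930662  0.00423167 0.30751754] q [  17.8    6.7  -13.6    4.5  -50.1 -102.4] err 2.4980018054066022e-15 F [ 2.1 -0.3  0.1] gap 0.0006247981697385124 t 11.85
1 [-105.   26.    0.] [ -9.   34.3 -14.1] tip in printer [0.01  0.027 0.3  ] step 68.4
tcp [0.5930662  0.00423167 0.11751754] q [  17.6   17.6  -31.5    9.2  -21.4 -107.9] err 4.295118948005605e-10 F [ 2.1 -0.3  0.1] gap 0.0006247981697385124 t 11.85
1 [-105.   26. -190.] [ -9.   34.3 -14.1] tip in printer [0.01  0.027 0.11 ] step 74.0
tcp [0.59440093 0.00441285 0.30787846] q [ 16.9  11.5  -4.8   1.8 -63.9 -99.8] err 1.2645440250
[... 530 characters left out ...]
gap 0.0006247981697385124 t 11.85
1 [-26.   5.  -4.] [ 0.3  4.2 -0. ] tip in printer [ 0.089 -0.003  0.298] step 8.1
2 [-51.   7.  -8.] [ 0.2  8.2 -0.5] tip in printer [0.064 0.003 0.294] step 8.1
3 [-75.   8. -10.] [-0.3 12.  -1.4] tip in printer [0.04  0.006 0.291] step 8.1
4 [-98.   7. -11.] [-1.1 15.5 -2.8] tip in printer [0.017 0.008 0.29 ] step 8.1
5 [-119.    4.  -11.] [-2.3 18.5 -4.6] tip in printer [-0.005  0.008  0.29 ] step 8.1
6 [-139.   -0.   -9.] [-3.6 21.1 -6.7] tip in printer [-0.025  0.006  0.292] step 8.1
7 [-156.   -5.   -5.] [-5.2 23.1 -9.2] tip in printer [-0.043  0.003  0.295] step 8.1
8 [-172.  -10.   -0.] [ -6.8  24.5 -12. ] tip in printer [-0.06  0.    0.3 ] step 8.1
```

```bash
python3 s4.py -.09 .027 .27 80 97.73 8
```

```text
tcp [ 0.49530964 -0.00903766  0.27787846] q [  19.     2.2  -20.1    2.3  -57.9 -102.4] err 2.0980018628341842e-09 F [ 2.1 -0.3  0.1] gap 0.0006247981697385124 t 11.85
1 [-26.  19. -11.] [1.3 6.2 1.7] tip in printer [0.09  0.011 0.291] step 8.5
2 [-54.  32. -21.] [ 1.8 12.7  2.5] tip in printer [0.064 0.028 0.281] step 8.5
3 [-82.  40. -29.] [ 1.4 19.2  2.3] tip in printer [0.036 0.04  0.272] step 8.5
4 [-110.   43.  -36.] [ 0.2 25.5  1. ] tip in printer [0.009 0.046 0.265] step 8.5
5 [-136.   41.  -39.] [-1.8 31.4 -1.2] tip in printer [-0.019  0.047  0.261] step 8.5
6 [-161.   35.  -40.] [-4.5 36.6 -4.5] tip in printer [-0.045  0.044  0.26 ] step 8.5
7 [-183.   25.  -36.] [-7.8 40.8 -8.7] tip in printer [-0.069  0.037  0.263] step 8.5
8 [-203.   13.  -29.] [-11.6  44.  -13.8] tip in printer [-0.09   0.027  0.27 ] step 8.5
```

{"api": "play_rows", "payload": {
  "series": [
    {"claw":0,"tx":-26,"ty":10,"tz":-5,"rx":1.3,"ry":6.2,"rz":1.7},
    {"claw":0,"tx":-54,"ty":28,"tz":-15,"rx":1.8,"ry":12.7,"rz":2.5},
    {"claw":0,"tx":-82,"ty":38,"tz":-25,"rx":1.4,"ry":19.2,"rz":2.3},
    {"claw":0,"tx":-110,"ty":43,"tz":-33,"rx":0.2,"ry":25.5,"rz":1},
    {"claw":0,"tx":-136,"ty":41,"tz":-37,"rx":-1.8,"ry":31.4,"rz":-1.2},
    {"claw":0,"tx":-161,"ty":35,"tz":-38,"rx":-4.5,"ry":36.6,"rz":-4.5},
    {"claw":0,"tx":-183,"ty":25,"tz":-36,"rx":-7.8,"ry":40.8,"rz":-8.7},
    {"claw":0,"tx":-203,"ty":13,"tz":-29,"rx":-11.6,"ry":44,"rz":-13.8}
  ]
}}

```text
t: 12.85
eef_pos: [0.4947, -0.0096, 0.2782]
tool_rot: [-99.8, 0.2, 97.6]
force: [-0.1, -0.0, 0.1]
finger_gap: 0.0
```

```bash
python3 - <<'E'
from kin import *
log()
for n in('scene','top','wrist'):
    im=save(n,n+'10.png')
    if n!='wrist':
        for l in ('guide_top','cover_lip','cover_hinge'):
            print(n,l,[(np.round(np.array(a['centre'])*[560,420],1),round(a['conf'],2)) for a in tip_of(n,l)[:2]])
        print('exp guide0, fixed, lip1.85',proj(p2w([[.01,0,.135],[.01,.054,.135],[.1-.223*np.cos(1.85),0,.098+.223*np.sin(1.85)],[.1-.223*np.cos(1.7),0,.098+.223*np.sin(1.7)]],POSE),CAM[n]).round(1).tolist())
a=cv2.imread('pics/scene10.png')[120:360,170:410]; cv2.imwrite('pics/sz10.png',cv2.resize(a,None,fx=2.5,fy=2.5,interpolation=cv2.INTER_CUBIC))
E
```

```text
t 12.85 q [  19.1    2.2  -20.     2.5  -58.2 -102.6] p [ 0.4947 -0.0096  0.2782] axis [ 0.17   0.019 -0.985] jaw [-0.132  0.991 -0.003] F [-0.1 -0.   0.1] gap 0.0
scene guide_top [(array([275.8, 221.6]), 0.87)]
scene cover_lip [(array([341.6, 270.3]), 0.59)]
scene cover_hinge [(array([309.9, 266.8]), 0.66)]
exp guide0, fixed, lip1.85 [[278.8, 225.5], [301.8, 209.5], [341.8, 269.8], [327.7, 250.1]]
top guide_top [(array([280.6, 190.2]), 0.61)]
top cover_lip [(array([268.2,  88.2]), 0.73)]
top cover_hinge [(array([276.2, 154.8]), 0.91), (array([284.2, 191.5]), 0.45)]
exp guide0, fixed, lip1.85 [[282.6, 191.6], [256.6, 195.2], [271.6, 85.4], [274.2, 101.6]]
```

View pics/sz10.png

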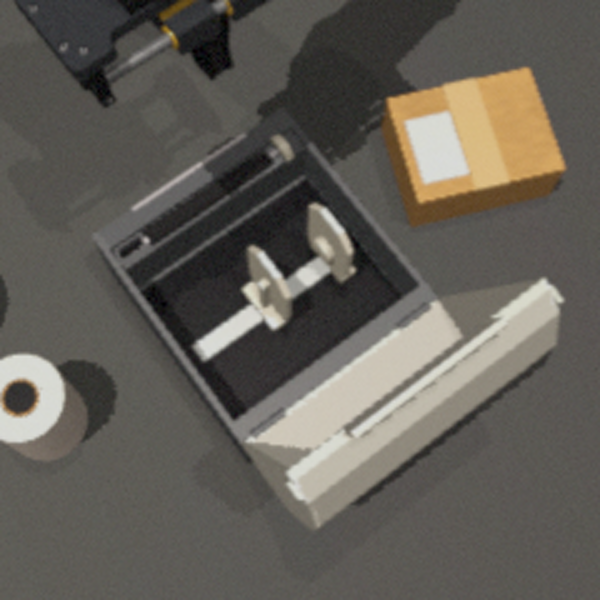

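View pics/wrist10.png

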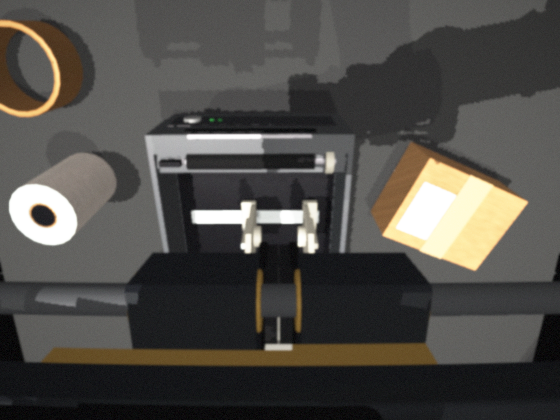

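View pics/top10.png

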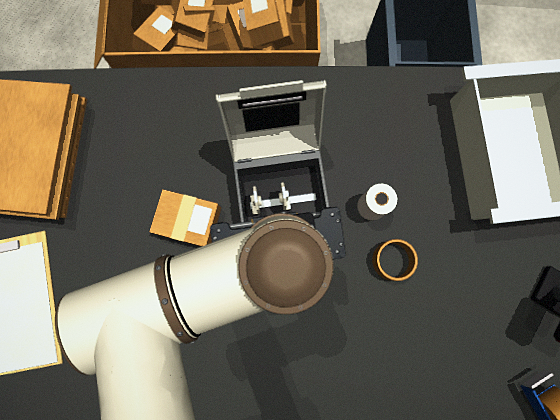

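```bash
python3 s4.py .005 .024 .16 80 97.73 6; python3 s4.py .005 .024 .112 80 97.73 1;python3 s4.py .005 -.065 .112 80 97.73 1
```

```text
tcp [0.58984988 0.00076758 0.16787846] q [  16.6   17.2  -18.2    2.2  -44.7 -100.3] err 5.302954069955211e-12 F [-0.2 -0.9 -0.4] gap 0.0004372189842558108 t 13.3
1 [ 17.   3. -16.] [-0. -0.  0.] tip in printer [-0.072  0.027  0.254] step 2.5
2 [ 34.   5. -33.] [-0. -0.  0.] tip in printer [-0.055  0.027  0.237] step 2.5
3 [ 50.   7. -51.] [-0. -0.  0.] tip in printer [-0.039  0.027  0.219] step 2.5
4 [ 66.   8. -70.] [ 0. -0.  0.] tip in printer [-0.024  0.026  0.2  ] step 2.5
5 [ 80.  10. -90.] [ 0. -0.  0.] tip in printer [-0.009  0.025  0.18 ] step 2.5
6 [  94.   10. -110.] [ 0. -0.  0.] tip in printer [0.005 0.024 0.16 ] step 2.5
tcp [0.58984988 0.00076758 0.11987846] q [  16.6   20.3  -21.7    2.5  -38.1 -100.7] err 2.886579864025407e-14 F [-0.2 -0.9 -0.4] gap 0.0004372189842558108 t 13.3
1 [  94.   10. -158.] [ 0. -0.  0.] tip in printer [0.005 0.024 0.112] step 20.0
tcp [ 0.60182083 -0.08742367  0.11987846] q [  6.9  22.  -17.9  -0.2 -40.1 -89. ] err 2.6423307986078726e-13 F [-0.2 -0.9 -0.4] gap 0.0004372189842558108 t 13.3
1 [ 106.  -78. -158.] [ 0. -0.  0.] tip in printer [ 0.005 -0.065  0.112] step 19.8
```

{"api": "play_rows", "payload": {
  "series": [
    {"claw":0,"tx":25,"ty":3,"tz":-5,"rx":0,"ry":0,"rz":0},
    {"claw":0,"tx":50,"ty":6,"tz":-20,"rx":0,"ry":0,"rz":0},
    {"claw":0,"tx":75,"ty":9,"tz":-45,"rx":0,"ry":0,"rz":0},
    {"claw":0,"tx":94,"ty":11,"tz":-75,"rx":0,"ry":0,"rz":0},
    {"claw":0,"tx":94,"ty":11,"tz":-100,"rx":0,"ry":0,"rz":0},
    {"claw":0,"tx":94,"ty":11,"tz":-120,"rx":0,"ry":0,"rz":0},
    {"claw":0,"tx":94,"ty":11,"tz":-120,"rx":0,"ry":0,"rz":0}
  ]
}}

```text
t: 14.18
eef_pos: [0.5887, 0.001, 0.1557]
tool_rot: [-99.7, 0.0, 97.7]
force: [0.5, 0.4, -0.2]
finger_gap: 0.0002
```

```bash
python3 - <<'E'
from kin import *
log()
for n in('scene',):
    im=save(n,n+'11.png')
a=cv2.imread('pics/scene11.png')[150:300,210:360]; cv2.imwrite('pics/sz11.png',cv2.resize(a,None,fx=4,fy=4,interpolation=cv2.INTER_CUBIC))
E
python3 s4.py .005 .024 .112 80 97.73 1;python3 s4.py .005 -.065 .112 80 97.73 1
```

```text
t 14.18 q [  16.6   17.9  -19.     2.2  -43.5 -100.5] p [0.5887 0.001  0.1557] axis [ 0.167  0.022 -0.986] jaw [-0.133  0.991 -0.   ] F [ 0.5  0.4 -0.2] gap 0.0002
tcp [0.58984988 0.00076758 0.11987846] q [  16.6   20.3  -21.7    2.5  -38.1 -100.7] err 7.705469784959587e-11 F [-0.2 -0.8  0.3] gap 9.323251381236272e-05 t 14.225
1 [  0.  -0. -37.] [ 0.  -0.1  0. ] tip in printer [0.005 0.024 0.112] step 5.4
tcp [ 0.60182083 -0.08742367  0.11987846] q [  6.9  22.  -17.9  -0.2 -40.1 -89. ] err 9.091401640251742e-10 F [-0.2 -0.8  0.3] gap 9.323251381236272e-05 t 14.225
1 [ 12. -89. -37.] [ 0.  -0.1  0. ] tip in printer [ 0.005 -0.065  0.112] step 11.4
```

View pics/sz11.png

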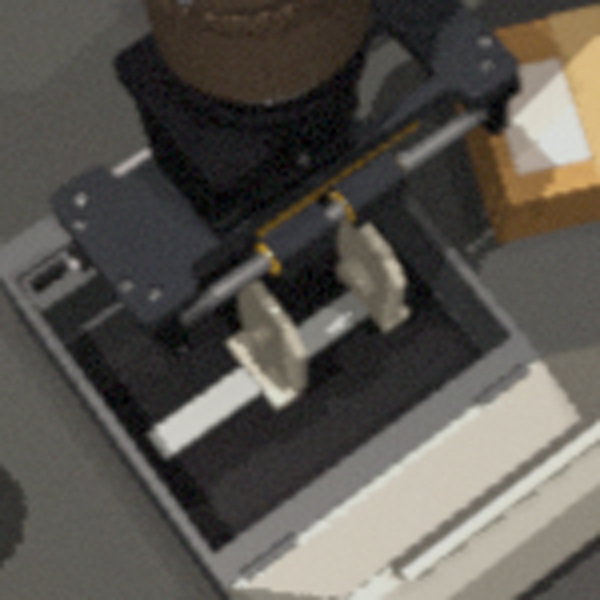

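{"api": "play_rows", "payload": {
  "series": [
    {"claw":0,"tx":0,"ty":0,"tz":-10,"rx":0,"ry":0,"rz":0},
    {"claw":0,"tx":1,"ty":0,"tz":-20,"rx":0,"ry":0,"rz":0},
    {"claw":0,"tx":1,"ty":0,"tz":-30,"rx":0,"ry":0,"rz":0},
    {"claw":0,"tx":1,"ty":0,"tz":-37,"rx":0,"ry":0,"rz":0},
    {"claw":0,"tx":1,"ty":0,"tz":-37,"rx":0,"ry":0,"rz":0}
  ]
}}

```text
t: 14.85
eef_pos: [0.5903, 0.0012, 0.1195]
tool_rot: [-99.8, 0.0, 97.7]
force: [1.0, 0.5, 0.5]
finger_gap: 0.0006
```

{"api": "play_rows", "payload": {
  "force": 40,
  "series": [
    {"claw":0,"tx":0,"ty":-4,"tz":0,"rx":0,"ry":0,"rz":0},
    {"claw":0,"tx":1,"ty":-9,"tz":0,"rx":0,"ry":0,"rz":0},
    {"claw":0,"tx":2,"ty":-14,"tz":0,"rx":0,"ry":0,"rz":0},
    {"claw":0,"tx":3,"ty":-20,"tz":0,"rx":0,"ry":0,"rz":0},
    {"claw":0,"tx":4,"ty":-26,"tz":0,"rx":0,"ry":0,"rz":0},
    {"claw":0,"tx":4,"ty":-32,"tz":0,"rx":0,"ry":0,"rz":0}
  ]
}}

```text
t: 15.6
eef_pos: [0.5948, -0.0311, 0.1198]
tool_rot: [-99.9, 0.0, 97.7]
force: [0.5, 2.5, -0.1]
finger_gap: 0.0004
```

```bash
python3 - <<'E'
from kin import *
log()
for n in('scene',):
    im=save(n,n+'12.png')
a=cv2.imread('pics/scene12.png')[150:300,210:360]; cv2.imwrite('pics/sz12.png',cv2.resize(a,None,fx=4,fy=4,interpolation=cv2.INTER_CUBIC))
E
python3 s4.py .005 -.065 .112 80 97.73 1
```

```text
t 15.6 q [ 13.1  20.9 -20.3   1.5 -39.  -96.5] p [ 0.5948 -0.0311  0.1198] axis [ 0.17   0.022 -0.985] jaw [-0.134  0.991 -0.001] F [ 0.5  2.5 -0.1] gap 0.0004
tcp [ 0.60182083 -0.08742367  0.11987846] q [  6.9  22.  -17.9  -0.2 -40.1 -89. ] err 3.1939728389102277e-11 F [1.5 1.1 1.1] gap 0.0007644318454089834 t 15.65
1 [  7. -56.   0.] [ 0.1 -0.1  0.1] tip in printer [ 0.005 -0.065  0.112] step 7.4
```

View pics/sz12.png

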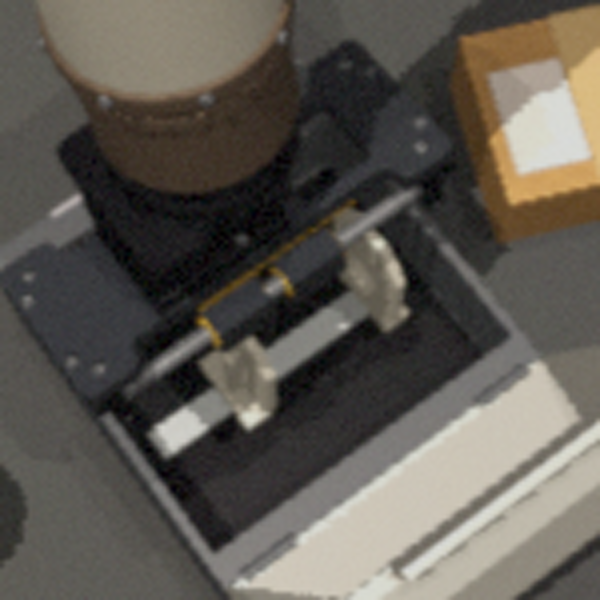

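{"api": "play_rows", "payload": {
  "series": [
    {"claw":0,"tx":1,"ty":-6,"tz":0,"rx":0,"ry":0,"rz":0},
    {"claw":0,"tx":2,"ty":-12,"tz":0,"rx":0,"ry":0,"rz":0},
    {"claw":0,"tx":2,"ty":-17,"tz":0,"rx":0,"ry":0,"rz":0},
    {"claw":0,"tx":3,"ty":-22,"tz":0,"rx":0,"ry":0,"rz":0},
    {"claw":0,"tx":3,"ty":-25,"tz":0,"rx":0,"ry":0,"rz":0},
    {"claw":0,"tx":3,"ty":-27,"tz":0,"rx":0,"ry":0,"rz":0}
  ]
}}

```text
t: 16.4
eef_pos: [0.5981, -0.0587, 0.1198]
tool_rot: [-99.9, 0.0, 97.7]
force: [0.9, 2.1, -0.6]
finger_gap: 0.0004
```

```bash
python3 - <<'E'
from kin import *
log()
im=save('scene','scene13.png')
r=cut_out('scene','guide_top'); print([(x['conf'],np.array(x['rect'])*[560,420,560,420]) for x in r[:2]])
print([(np.round(np.array(a['centre'])*[560,420],1),round(a['conf'],2)) for a in tip_of('scene','guide_top')[:2]])
print(proj(p2w([[.01,-.04,.135],[.01,-.052,.135]],POSE),CAM['scene']))
a=cv2.imread('pics/scene13.png')[150:300,210:360]; cv2.imwrite('pics/sz13.png',cv2.resize(a,None,fx=4,fy=4,interpolation=cv2.INTER_CUBIC))
E
python3 s4.py .005 -.065 .112 80 97.73 1
```

```text
t 16.4 q [ 10.   21.4 -19.2   0.7 -39.5 -92.9] p [ 0.5981 -0.0587  0.1198] axis [ 0.171  0.022 -0.985] jaw [-0.133  0.991 -0.001] F [ 0.9  2.1 -0.6] gap 0.0004
[(0.72, array([248.416, 243.012, 269.192, 265.188]))]
[(array([261.3, 237.1]), 0.68), (array([340.7, 270.4]), 0.45)]
[[261.37498698 237.7253316 ]
 [256.08341816 241.42551722]]
tcp [ 0.60182083 -0.08742367  0.11987846] q [  6.9  22.  -17.9  -0.2 -40.1 -89. ] err 6.702971511174383e-14 F [1.3 0.6 0.3] gap 0.00042404635870385685 t 16.55
1 [  4. -29.   0.] [ 0.1 -0.1  0.1] tip in printer [ 0.005 -0.065  0.112] step 3.9
```

View pics/sz13.png

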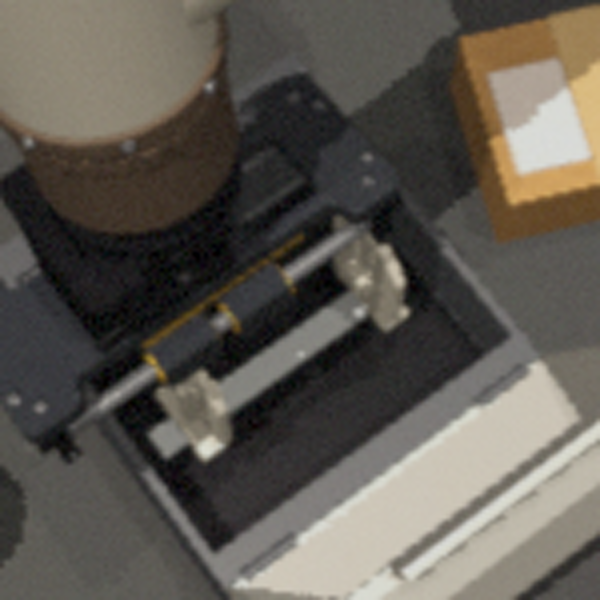

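{"api": "play_rows", "payload": {
  "series": [
    {"claw":0,"tx":0,"ty":-2,"tz":0,"rx":0,"ry":0,"rz":0},
    {"claw":0,"tx":0,"ty":-4,"tz":0,"rx":0,"ry":0,"rz":0},
    {"claw":0,"tx":1,"ty":-5,"tz":0,"rx":0,"ry":0,"rz":0}
  ]
}}

```text
t: 16.92
eef_pos: [0.5983, -0.064, 0.1197]
tool_rot: [-99.8, 0.0, 97.7]
force: [-1.6, 1.9, 1.2]
finger_gap: 0.0003
```

{"api": "play_rows", "payload": {
  "series": [
    {"claw":0,"tx":0,"ty":-1,"tz":0,"rx":0,"ry":0,"rz":0},
    {"claw":0,"tx":0,"ty":-2,"tz":0,"rx":0,"ry":0,"rz":0}
  ]
}}

```text
t: 17.18
eef_pos: [0.5983, -0.065, 0.1197]
tool_rot: [-99.8, -0.0, 97.7]
force: [-1.1, 9.8, 3.0]
finger_gap: 0.0008
```

{"api": "play_rows", "payload": {
  "series": [
    {"claw":0,"tx":0,"ty":-1,"tz":0,"rx":0,"ry":0,"rz":0},
    {"claw":0,"tx":0,"ty":-2,"tz":0,"rx":0,"ry":0,"rz":0}
  ]
}}

```text
t: 17.42
eef_pos: [0.5984, -0.0653, 0.1197]
tool_rot: [-99.9, -0.2, 97.7]
force: [-2.0, 12.2, 2.6]
finger_gap: 0.0003
```

The force rises while the position stalls, so the guide is at its stop. The tip at y ≈ -42.5 mm plus about 9.5 mm of finger half-width gives 52 mm. I'll back off now.

{"api": "play_rows", "payload": {
  "series": [
    {"claw":0,"tx":0,"ty":3,"tz":0,"rx":0,"ry":0,"rz":0},
    {"claw":0,"tx":-1,"ty":10,"tz":0,"rx":0,"ry":0,"rz":0},
    {"claw":0,"tx":-2,"ty":16,"tz":8,"rx":0,"ry":0,"rz":0},
    {"claw":0,"tx":-2,"ty":16,"tz":30,"rx":0,"ry":0,"rz":0},
    {"claw":0,"tx":-2,"ty":16,"tz":60,"rx":0,"ry":0,"rz":0},
    {"claw":0,"tx":-12,"ty":16,"tz":95,"rx":0,"ry":0,"rz":0},
    {"claw":0,"tx":-50,"ty":14,"tz":120,"rx":0,"ry":0,"rz":0},
    {"claw":0,"tx":-105,"ty":10,"tz":140,"rx":0,"ry":0,"rz":0}
  ]
}}

```text
t: 18.42
eef_pos: [0.4932, -0.0553, 0.2612]
tool_rot: [-100.0, -0.1, 97.7]
force: [-0.6, -0.2, 1.4]
finger_gap: 0.0006
```

{"api": "play_rows", "payload": {
  "series": [
    {"claw":0,"tx":-30,"ty":0,"tz":10,"rx":0,"ry":0,"rz":0},
    {"claw":0,"tx":-80,"ty":0,"tz":30,"rx":0,"ry":0,"rz":0},
    {"claw":0,"tx":-90,"ty":0,"tz":30,"rx":0,"ry":0,"rz":0},
    {"claw":0,"tx":-90,"ty":0,"tz":30,"rx":0,"ry":0,"rz":0}
  ]
}}

```text
t: 18.92
eef_pos: [0.4029, -0.0553, 0.2917]
tool_rot: [-100.1, -0.1, 97.7]
force: [-0.0, -0.7, -0.4]
finger_gap: 0.0004
```

```bash
python3 - <<'E'
from kin import *
log()
for n in('scene','top'):
    save(n,n+'14.png')
    for l in ('guide_top','cover_lip','label_roll','tape_roll','carton'): print(n,l,[(np.round(np.array(a['centre'])*[560,420],1),round(a['conf'],2)) for a in tip_of(n,l)[:2]])
    print('exp .052 /.046',proj(p2w([[.01,-.052,.135],[.01,-.046,.135],[.1-.223*np.cos(1.85),0,.098+.223*np.sin(1.85)]],POSE),CAM[n]).round(1).tolist())
a=cv2.imread('pics/scene14.png')[120:360,170:410]; cv2.imwrite('pics/sz14.png',cv2.resize(a,None,fx=2.5,fy=2.5,interpolation=cv2.INTER_CUBIC))
E
```

```text
t 18.93 q [ 16.4  -8.2 -27.4   1.6 -60.9 -99.4] p [ 0.4029 -0.0553  0.2917] axis [ 0.173  0.026 -0.985] jaw [-0.134  0.991  0.002] F [-0.  -0.7 -0.4] gap 0.0004
scene guide_top [(array([254.8, 241.7]), 0.58)]
scene cover_lip [(array([342.4, 268.8]), 0.6)]
scene label_roll [(array([190.1, 286. ]), 0.84), (array([275.7, 240.2]), 0.57)]
scene tape_roll [(array([147.5, 246.9]), 0.8), (array([355.7, 183.3]), 0.43)]
scene carton [(array([356.5, 185.1]), 0.87), (array([189.9, 285.5]), 0.53)]
exp .052 /.046 [[256.1, 241.4], [258.7, 239.6], [341.8, 269.8]]
top guide_top [(array([306.5, 188.6]), 0.69)]
top cover_lip [(array([269.4,  89.2]), 0.72)]
top label_roll [(array([372.2, 204.2]), 0.72)]
top tape_roll [(array([389.9, 260.3]), 0.86)]
top carton [(array([190. , 225.1]), 0.71)]
exp .052 /.046 [[307.6, 188.2], [304.7, 188.6], [271.6, 85.4]]
```

View pics/sz14.png

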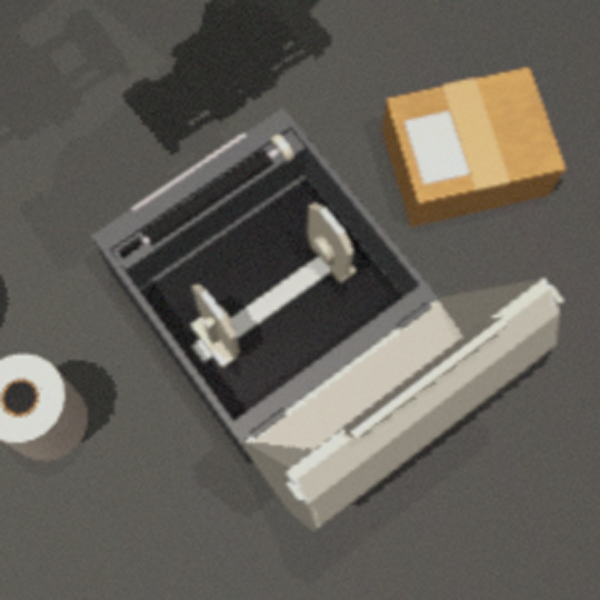

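View pics/top14.png

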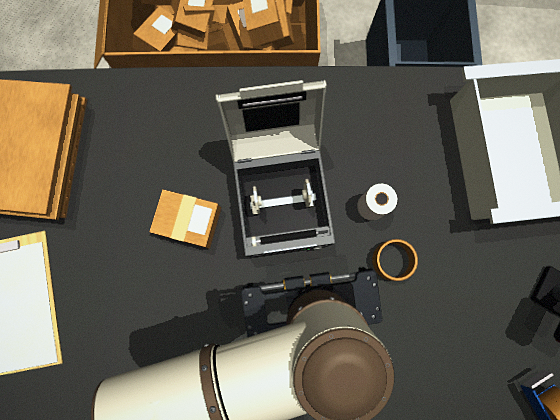

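```bash
python3 -c "
from rig import *
print(finish_job())"
```

```text
the job is handed in; nothing more can be done
None
```

I opened the cover and pushed the roll guide out to its stop, then handed the job in at about 19 s with the gripper clear of everything.

- **Cover:** I put the closed fingertips under the lip and followed its arc past the balance point. It then fell open by itself. In the last images the lip sits within about 1–4 px of where it should be at 1.85 rad.
- **Guide:** I pushed it with the side of the fingers until it stopped moving and the force rose to about 12 N. After I backed off, both cameras place it within about 1–2 px of the 52 mm position.
- **Things around the printer:** the label roll, tape roll and carton look unmoved in the pictures. The networks' readings for them differ by 1–4 px from the first look. A few low-confidence detections pointed at the wrong object.
- **Force reading to note:** early on, in free air near a joint-3 limit, the wrist force briefly showed about 66 N. Nothing was being touched and it was gone at the next reading.

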